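# Put the dropper bottle away in the cabinet drawer

### The job

Pull the drawer of the small bench cabinet fully open by its fin handle, then stand the small brown dropper bottle, the one on the bench in front of the titrator and hotplate with the rubber stopper and the vial, upright in the drawer's empty bay, beside the two vials already stored there, and let go of it. Then push the drawer gently all the way shut with the bottle still standing in the bay. Do not lay the bottle on its side on the way, do not knock over the stored vials, and leave the other small things on the bench where they stand.

Things in the scene. Friction and masses are not known exactly. Their poses are not given: they have to be found in the camera images.
- cabinet: small grey bench cabinet, fixed, 240 mm wide (y), 270 high. Origin: on the bench top, middle of the front face of its lower part. x points level into the cabinet, y to the left seen from the front, z up. The lower part (to 180 mm high) is 215 mm deep and has a drawer opening 105 mm high
- hood (a point): middle of the lower front edge of the cabinet's upper part, 180 mm above the bench, 55 mm in front of the lower face. This part is solid to 270 mm and overhangs handle and bay, so an upright gripper has no room there: lean the tool 30 to 45 degrees, fingers pointing down and into the cabinet (+x)
- drawer (a joint): slide of the drawer in m: 0 shut, 0.125 fully open (end stop); it opens along the cabinet's -x, starts at most 15 mm open, and stays where it is left (friction 1 to 2 N). Its white front panel is 222 mm wide, 12 mm thick, 12 to 58 mm above the bench, with open space above it
- handle (a point): grip point on the drawer's handle, 42 mm above the bench; moves with the drawer, axes as the cabinet's. The handle is an upright aluminium fin 8 mm thick (y), 32 mm high (21 to 53 mm above the bench), sticking 45 mm out of the middle of the front panel; the point lies 30 mm out. Pinch the fin from its two sides (along y)
- bay (a point): centre of the floor of the empty bay, left in the drawer, 17 mm above the bench; moves with the drawer, axes as the cabinet's. Bay 65 mm deep (x), 120 wide (y); partitions 22 mm high round it, 27 mm side wall. Fully open, it is 62.5 mm in front of the lower face. To its right: bay with two loose vials 52 mm tall, at least 75 mm from this point; in front: a slot too narrow for the bottle
- bottle_centre (a point): centre, 32 mm above the underside, of the brown round dropper bottle with black cap: 33 mm diameter, 64 mm tall, about 45 g, standing upright on the bench to the right of the robot among the other small things; z axis along the bottle, upward. Its straight solid side is 58 mm tall
- vial_centre (a point): bystander: centre (26 mm above the underside) of a clear glass sample vial with white cap, 24 mm diameter, 52 mm tall, standing loose
- stopper_centre (a point): bystander: centre (13 mm above the underside) of a rubber stopper, 33 mm diameter, 26 mm tall, standing loose
- weight_centre (a point): bystander: centre (20 mm above the underside) of a brass calibration weight with a knob on top, 26 mm diameter, 41 mm tall, standing loose
- stored_a_centre (a point): bystander: centre of a clear sample vial with black cap, 24 mm diameter, 52 mm tall, standing loose in the drawer's right bay
- stored_b_centre (a point): bystander: centre of a clear sample vial with white cap, 24 mm diameter, 52 mm tall, standing loose in the drawer's right bay, right of the other
- bottle: the dropper bottle; origin at the centre of its underside
There are look-alikes about, which are no part of the job. What is shaped like the bottle but turquoise is not meant.

How it is judged:
By the outcome, as a careful person would: the job done as asked, in the order asked, and still so for the second after the job is handed in, with the robot touching nothing.
It also fails if it takes over 69 s, if anything falls off the work surface, if the arm or the gripper's body presses on something with over 40 N, if the wrist force passes 120 N, or if a joint passes its speed limit or range.

### The arm

A 7-joint arm with a two-finger parallel gripper is mounted at the origin on a cart in front of the work surface, level with it; the furniture and walls round the work are solid. World frame = base frame: x ahead of the robot, y to its left, z up, the work surface at z = 0. Lengths are in m, angles in rad, forces in N, time in s.
With the tool pointing down it reaches from about 0.425 to 0.875 m from the base axis. Payload 9.9 kg.
Tool frame: the origin (TCP) lies midway between the tips of the shut fingers; the grasp point (between the pads) lies 19 mm behind it (bot.grip_point_offset is the distance from the TCP to the grasp point, in m); z points along the fingers, y is the line along which they close (so a half turn about z gives the same grasp; the last joint's range is limited). The gripper opens to 85 mm and grips with 20 to 120 N. Pads are 22 mm wide; open, the fingers measure 114 mm over their backs; the gripper's body (76 mm by 85 mm) begins 54 mm behind the grasp point. The pads swing forward as they close: fully open they stand 13 mm farther back than shut.
Start: joints at [-1.197, 0.576, 0.025, 1.437, -0.015, 1.129, -0.057], TCP at [0.298, 0.605, 0.231] pointing down, gripper open.
Joint ranges: [-2.76, 2.76], [-0.34, 2.15], [-1.52, 1.57], [0.19, 2.46], [-1.09, 4.23], [0.17, 1.99], [-2.82, 2.82]. Speed limits (rad/s): [2.22, 2.22, 3.01, 3.01, 3.14, 3.14, 3.14].

### API

Orientations are given as a unit quaternion [w, x, y, z].
In Python, from bench import bot gives the robot as it stands.
- The arm moves only by the shell command python3 -m handwheel 'ROWS' [FORCE]. ROWS is JSON, a list of rows, each a list of 3 entries, a list of its own where there are three numbers: the opening, from -1 (shut) to 1 (fully open), then the shift along the tool's x, y, z in units of 100 cm (1.0 is 100 cm), then the turn, a rotation vector about the tool's x, y, z in units of 2 pi rad (1.0 is 2 pi rad). A call has 1 to 5 rows; each row is the pose to reach, as a shift and turn from the pose commanded when the call began, along the tool's axes at that moment, turning the shorter way round; what a row does not reach only later rows make up. A row lasts 1/12 s, in which the tool goes at most 41.7 mm and 7.16 degrees, less where a joint would pass 70% of its speed; a pose out of reach is approached as far as the arm can. A call with a number of a shift or a turn outside -1 to 1 is refused whole. A call with a gripper value outside its range is refused whole. The fingers move at their own pace and stop on an object; FORCE is the grip in N (left out, the last holds). Time passes only in rows, so rows that repeat a pose let the fingers close. It gives the time, the measured TCP pose, the force, the opening and the grip force at its end, in the units of the state.
- bot.read_state(): the state, without advancing time (a new reading comes with each control period).
- bot.get_image(name): name is "scene" or "top" or "wrist"; returns the picture (480x640x3 uint8, blue, green, red); there is no depth.
- bot.calibration(name): a dict with "fx", "fy", "cx", "cy" (pixels), "origin" and "rotation" of the camera in the world; the wrist camera has in their place "tool_from_camera" (4x4, takes a point from camera to tool coordinates, whose origin is the TCP and whose axes are the flange's). Camera axes: x right, y down, z forward; pixel columns grow to the right and rows downward; lengths in m; the calibration is good to about 2 mm. A picture is of the moment at which its call begins: read the wrist's pose just before it. calibration takes no time and is no camera call.
- bot.finish_job(): hands the job in; it is judged then, once.
Trained networks look in the newest picture that a camera, given by its name, has taken for a name from the list of things; names that differ only in an ending like _2 or _b are one class to them, and where a whole thing is asked for, a point or a joint stands for the part that bears it (a point fixed in the world has none). Each returns a list of dicts, best first, with "confidence" (0 to 1); they miss things now and then, are a little off and sometimes report something else, mostly with a low value. They report only what shows in the picture. A call takes as long as a camera call. They do not tell look-alikes from the thing itself.
- bot.recognise(query, camera): "uv" ([column, row] in pixels, amid what is visible of it).
The state is a dict: "t": time; "joint_positions": joint angles; "qd": joint speeds; "tau": joint torques, N m; "tcp_pos": TCP position; "tool_rot": TCP orientation; "wrist_force": force on the tool from outside, world axes, zero at the start; "torque": the same for the moment, N m; "finger_gap": finger opening in m; "grip_force": force on a finger pad.
Only numpy, scipy, OpenCV 4.12 (cv2) and the standard library are available. Lean on these libraries where they do the work, as an engineer would, in place of code of your own. Each camera call takes 0.05 s, during which the arm holds its last target. There are 200 camera calls.

## Working session

There is one attempt and no reset: what is moved stays moved. The work goes in short steps, Python scripts to look and compute and a shell command to move; the robot and the scene stay as the last step left them, time stands still between calls to the robot, and variables do not carry over. Pictures are saved under pics/ and viewed, at most 10 in all, crops included, and the job is handed in when it is done.

```bash
ls; mkdir -p pics; python3 - <<'E'
from bench import bot
import cv2
s=bot.read_state(); print(s['t'],s['tcp_pos'],s['tool_rot'],s['finger_gap'])
for c in ['scene','top']:
    im=bot.get_image(c); cv2.imwrite(f'pics/{c}0.png',im)
    k=bot.calibration(c); print(c,{a:(v if not hasattr(v,'tolist') else v.tolist()) for a,v in k.items()})
    for q in ['handle','bottle_centre','bay','hood','vial_centre','stopper_centre','weight_centre','stored_a_centre','cabinet']:
        print(q,[( [round(float(a)) for a in r['uv']],round(r['confidence'],2)) for r in bot.recognise(q,c)])
E
```

```text
pics
0.0 [0.2981177  0.60509667 0.23047909] [-1.43554023e-04  2.26872123e-01  9.73924219e-01 -7.97122469e-04] 0.08543863117798338
scene {'fx': 595.0354210832909, 'fy': 595.0354210832909, 'cx': 318.43214215283547, 'cy': 234.5960184245919, 'origin': [-0.9589500451851406, 0.051198209849495864, 0.7767152594512087], 'rotation': [0.37226530218406084, -0.5650959054744522, 0.6112709135090159, -0.4104059364868786]}
handle [([161, 266], 0.82)]
bottle_centre [([435, 295], 0.86), ([512, 285], 0.54)]
bay [([162, 266], 0.84)]
hood [([158, 227], 0.75), ([432, 294], 0.56)]
vial_centre [([370, 299], 0.63)]
stopper_centre [([156, 226], 0.36), ([177, 259], 0.21)]
weight_centre []
stored_a_centre []
cabinet [([156, 224], 0.65)]
top {'fx': 470.6759356374471, 'fy': 470.6759356374471, 'cx': 314.74329240020876, 'cy': 230.76577640365238, 'origin': [-0.5010742692220399, 0.07229920364611016, 1.4878396364507167], 'rotation': [0.21576950163846262, -0.6156339769912647, 0.7163148822709051, -0.2476516060392657]}
handle []
bottle_centre [([456, 255], 0.58)]
bay []
hood [([208, 192], 0.82)]
vial_centre [([353, 281], 0.56), ([363, 258], 0.55)]
stopper_centre [([376, 273], 0.64)]
weight_centre [([377, 273], 0.65), ([360, 257], 0.55)]
stored_a_centre []
cabinet [([205, 194], 0.96)]
```

View pics/scene0.png

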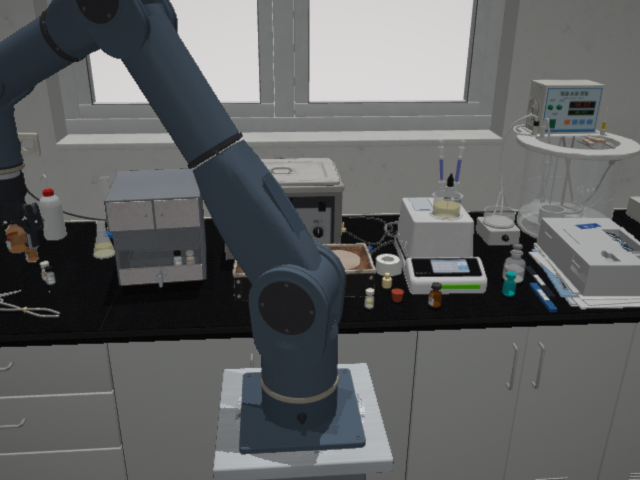

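View pics/top0.png

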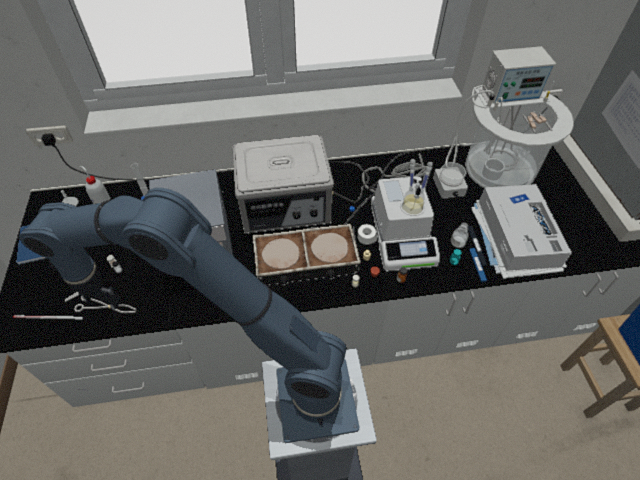

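Scene: the cabinet is at about (160,225), with its drawer front around (160,275) and the fin near (160,282). Candidates for the bottle are the brown one at (435,295), the turquoise one at (509,285), the vial with pale cap at (370,299), the weight at (387,282) and the white/clear one at (47,272). By the description it is the brown one at (435,295), in front of the titrator. I'll check it in a close crop.

```bash
python3 - <<'E'
import cv2,numpy as np
a=cv2.imread('pics/scene0.png'); t=cv2.imread('pics/top0.png')
f=lambda im,x,y,w,h,s:cv2.resize(im[y:y+h,x:x+w],(w*s,h*s),interpolation=cv2.INTER_CUBIC)
A=f(a,100,160,120,140,4)[:,:]  # 480x560
B=f(a,355,255,80+20,60,3); B=cv2.resize(a[250:320,360:460],(320,224),interpolation=cv2.INTER_CUBIC)
C=cv2.resize(t[245:295,340:420],(320,200),interpolation=cv2.INTER_CUBIC)
o=np.zeros((560,800,3),np.uint8);o[:,:480]=A;o[:224,480:]=B;o[240:440,480:]=C
cv2.imwrite('pics/crop0.png',o)
E
```

```text
(no output)
```

View pics/crop0.png

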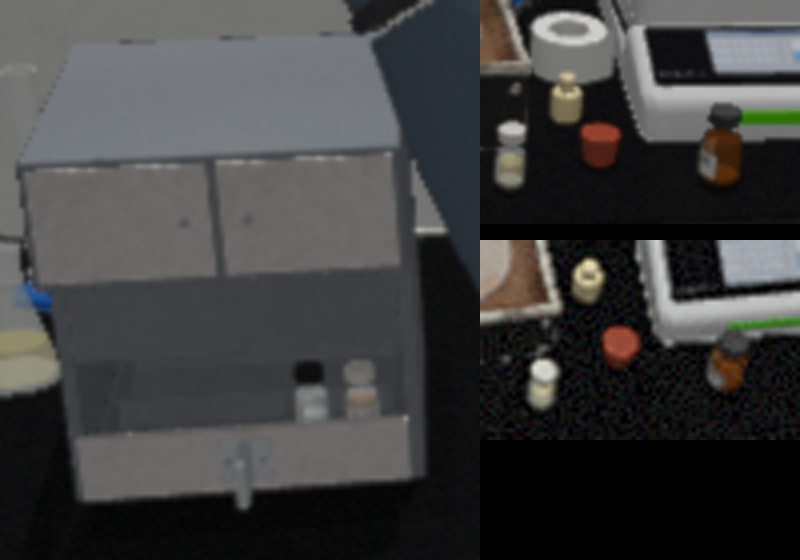

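The crop confirms the brown, black-capped bottle at scene (435,295), in front of the white titrator. Beside it are the red stopper (397,295), vial (370,299) and brass weight (387,281). The drawer panel's top edge runs (119.5,268.8)–(202,264), and the hood's lower edge (109.2,231.7)–(200,226.2).

```bash
cat > h.py <<'E'
from bench import bot
import numpy as np, cv2
from scipy.spatial.transform import Rotation as R
def rot(q): return R.from_quat(q,scalar_first=True)
def cam(c):
    k=bot.calibration(c)
    if 'origin' in k: return k,np.array(k['origin']),rot(k['rotation']).as_matrix()
    s=bot.read_state(); T=np.array(k['tool_from_camera']); M=rot(s['tool_rot']).as_matrix()
    return k,M@T[:3,3]+s['tcp_pos'],M@T[:3,:3]
def ray(c,uv):
    k,o,M=cam(c); return o,M@np.array([(uv[0]-k['cx'])/k['fx'],(uv[1]-k['cy'])/k['fy'],1])
def atz(c,uv,z):
    o,d=ray(c,uv); return o+d*(z-o[2])/d[2]
def proj(c,p):
    k,o,M=cam(c); q=M.T@(np.array(p)-o); return q[0]/q[2]*k['fx']+k['cx'],q[1]/q[2]*k['fy']+k['cy']
E
cat > m.py <<'E'
from h import *
np.set_printoptions(precision=4,suppress=True)
for n,u,z in [('panTL',(119.5,268.75),.058),('panTR',(202,264),.058),('panBL',(120.5,285),.012),('panBR',(202.5,279.25),.012),('hoodL',(109.2,231.7),.18),('hoodR',(200,226.2),.18),('hoodTopL',(105.5,200.5),.27),('hoodTopR',(198,197),.27),('finBot',(160.7,286.5),.021),
 ('bottle',(435,295),.032),('cap',(436.3,284.5),.064),('vial',(370,299),.026),('stop',(397.5,295),.013),('weight',(387,281),.02)]:
    print(n,atz('scene',u,z))
for n,u,z in [('bottle',(402,275.5),.032),('vial',(355.5,281.5),.026),('stop',(375,271.5),.013),('cap',(403.7,269.3),.064)]: print('top',n,atz('top',u,z))
E
python3 m.py; python3 -c "
from h import *
print(bot.calibration('wrist'), bot.grip_point_offset)"
```

```text
panTL [0.5457 0.4636 0.058 ]
panTR [0.5612 0.2423 0.058 ]
panBL [0.5382 0.4647 0.012 ]
panBR [0.5582 0.2436 0.012 ]
hoodL [0.5158 0.469  0.18  ]
hoodR [0.5399 0.2375 0.18  ]
hoodTopL [0.5046 0.4644 0.27  ]
hoodTopR [0.5181 0.2344 0.27  ]
finBot [0.5044 0.3499 0.021 ]
bottle [ 0.3864 -0.3753  0.032 ]
cap [ 0.3843 -0.3755  0.064 ]
vial [ 0.3875 -0.2037  0.026 ]
stop [ 0.4276 -0.2855  0.013 ]
weight [ 0.4972 -0.27    0.02  ]
top bottle [ 0.3835 -0.3781  0.032 ]
top vial [ 0.3876 -0.2056  0.026 ]
top stop [ 0.4275 -0.289   0.013 ]
top cap [ 0.3889 -0.3813  0.064 ]
{'fx': 388.8756842074022, 'fy': 388.8756842074022, 'cx': 318.0503747408499, 'cy': 236.17197328383594, 'tool_from_camera': array([[-7.66899039e-04, -9.54192505e-01, -2.99192372e-01,
         7.65642466e-02],
       [ 9.99999700e-01, -7.64040355e-04, -1.26531396e-04,
        -6.34031914e-04],
       [-1.07859737e-04, -2.99192380e-01,  9.54192805e-01,
        -1.42524069e-01],
       [ 0.00000000e+00,  0.00000000e+00,  0.00000000e+00,
         1.00000000e+00]])} 0.0187
```

```bash
cat >> h.py <<'E'
YAW=np.radians(5.0)
def lean(a,yaw=YAW,flip=1):
    "tool rotation: fingers down, leaned a deg toward heading yaw, closing line across"
    x=np.array([np.cos(yaw),np.sin(yaw),0]); y=np.array([-np.sin(yaw),np.cos(yaw),0])*flip
    a=np.radians(a); z=np.sin(a)*x-np.cos(a)*np.array([0,0,1])
    return R.from_matrix(np.column_stack([np.cross(y,z),y,z]))
def plan(p,Rt,n=None,grasp=False):
    "print shift(units of 1m)/turn(units of 2pi) per call to bring TCP (or grasp point) to p"
    s=bot.read_state(); p0=np.array(s['tcp_pos']); R0=rot(s['tool_rot']); p=np.array(p,float)
    if grasp: p=p+Rt.apply([0,0,bot.grip_point_offset])
    w=(R0.inv()*Rt).as_rotvec(); d=np.linalg.norm(p-p0)
    n=n or max(1,int(np.ceil(max(np.degrees(np.linalg.norm(w))/30,d/.18))))
    print('dist',d.round(4),'ang',np.degrees(np.linalg.norm(w)).round(1),'calls',n,'target',p.round(4))
    for i in range(n):
        Ri=R0*R.from_rotvec(w*i/n); print((Ri.inv().apply(p-p0)/n).round(4).tolist(),(w/n/2/np.pi).round(4).tolist())
E
python3 -c "
from h import *
plan([.40,.342,.15],lean(40))"
```

```text
dist 0.294 ang 50.3 calls 2 target [0.4   0.342 0.15 ]
[-0.1038, -0.0957, 0.0407] [-0.0151, -0.0542, -0.0416]
[-0.0579, -0.122, 0.0581] [-0.0151, -0.0542, -0.0416]
```

```bash
python3 -m handwheel '[[1,[-0.104,-0.096,0.041],[-0.015,-0.054,-0.042]],[1,[-0.104,-0.096,0.041],[-0.015,-0.054,-0.042]],[1,[-0.104,-0.096,0.041],[-0.015,-0.054,-0.042]],[1,[-0.104,-0.096,0.041],[-0.015,-0.054,-0.042]],[1,[-0.104,-0.096,0.041],[-0.015,-0.054,-0.042]]]' 40
python3 -m handwheel '[[1,[-0.058,-0.122,0.058],[-0.015,-0.054,-0.042]],[1,[-0.058,-0.122,0.058],[-0.015,-0.054,-0.042]],[1,[-0.058,-0.122,0.058],[-0.015,-0.054,-0.042]],[1,[-0.058,-0.122,0.058],[-0.015,-0.054,-0.042]],[1,[-0.058,-0.122,0.058],[-0.015,-0.054,-0.042]]]'
python3 - <<'E'
from h import *
s=bot.read_state(); print(s['t'],s['tcp_pos'],s['joint_positions'])
im=bot.get_image('wrist'); cv2.imwrite('pics/w1.png',im)
plan([.40,.342,.15],lean(40))
for q in ['handle','bay','hood','stored_a_centre']: print(q,[(r['uv'],r['confidence']) for r in bot.recognise(q,'wrist')])
E
```

```text
t: 1.42
tcp_pos: [0.3483, 0.4672, 0.1886]
tool_rot: [0.175, 0.093, 0.98, 0.004]
wrist_force: [-0.8, -0.7, -0.7]
finger_gap: 0.0854
grip_force: 0.0
t: 1.83
tcp_pos: [0.4069, 0.3746, 0.1648]
tool_rot: [0.329, -0.009, 0.944, 0.014]
wrist_force: [0.7, 0.6, 0.7]
finger_gap: 0.0852
grip_force: 0.0
1.8333 [0.40689353 0.37463757 0.16484392] [-1.62517117  0.49127712  0.58562681  2.30324967  1.32468772  0.32959462
 -0.80820433]
dist 0.0349 ang 3.8 calls 1 target [0.4   0.342 0.15 ]
[0.0152, -0.0309, 0.0057] [-0.0037, -0.0039, -0.009]
handle [([299.8, 260.9], 0.9)]
bay [([301.8, 262.8], 0.7)]
hood [([313.2, 330.2], 0.56)]
stored_a_centre [([257.1, 291.3], 0.86)]
```

View pics/w1.png

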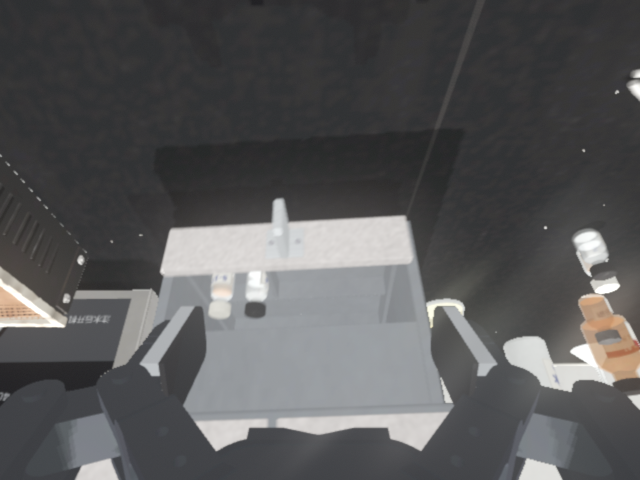

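The wrist view is upside down. The drawer panel's bottom edge runs (172,229)–(406,216), the fin from (279,200) to (285,255), and the stored vials are at left (220,295) and (257,292). The bay is at right.

```bash
cat > m2.py <<'E'
from h import *
np.set_printoptions(precision=4,suppress=True)
L,Rr=atz('wrist',(172,229),.012),atz('wrist',(406,217),.012)
l2,r2=atz('wrist',(163,277),.058),atz('wrist',(412,264),.058)
h1,h2=atz('wrist',(186,413),.18),atz('wrist',(453,403),.18)
for a,b in [(L,Rr),(l2,r2),(h1,h2)]:
    d=b-a; print(a,b,np.linalg.norm(d),np.degrees(np.arctan2(-d[0],d[1])),(a+b)/2)
print('fin tip bottom',atz('wrist',(278,200),.021),'top',atz('wrist',(279,200),.053))
print(proj('scene',[.5226,.351,.042]),proj('scene',(L+Rr)/2))
E
python3 m2.py
```

```text
[0.563 0.243 0.012] [0.5458 0.4639 0.012 ] 0.22150800345582608 4.443030610286632 [0.5544 0.3535 0.012 ]
[0.5734 0.2406 0.058 ] [0.5538 0.4639 0.058 ] 0.22418942813036621 5.006483935009477 [0.5636 0.3523 0.058 ]
[0.5333 0.2918 0.18  ] [0.5186 0.4626 0.18  ] 0.17138149551476536 4.941822426990477 [0.5259 0.3772 0.18  ]
fin tip bottom [0.5096 0.3473 0.021 ] top [0.4711 0.3515 0.053 ]
(np.float64(160.62290450684134), np.float64(276.5432751024157)) (np.float64(162.55355226726516), np.float64(281.05869081481165))
```

```bash
sed -i 's/radians(5.0)/radians(4.8)/' h.py; python3 - <<'E'
from h import *
r=lean(32); h=np.array([.5246,.3508,.040])
plan(h-r.apply([0,0,.07]),r,grasp=True)
plan(h,r,grasp=True)
E
```

```text
dist 0.1249 ang 7.3 calls 1 target [0.4975 0.3485 0.0835]
[-0.0206, -0.0312, 0.1192] [-0.0026, 0.0175, -0.01]
dist 0.1916 ang 7.3 calls 2 target [0.5345 0.3516 0.0241]
[-0.0065, -0.0151, 0.0944] [-0.0013, 0.0087, -0.005]
[-0.0111, -0.0162, 0.0938] [-0.0013, 0.0087, -0.005]
```

```bash
python3 -m handwheel '[[1,[-0.021,-0.031,0.119],[-0.003,0.018,-0.01]],[1,[-0.021,-0.031,0.119],[-0.003,0.018,-0.01]],[1,[-0.021,-0.031,0.119],[-0.003,0.018,-0.01]],[1,[-0.021,-0.031,0.119],[-0.003,0.018,-0.01]],[1,[-0.021,-0.031,0.119],[-0.003,0.018,-0.01]]]'
python3 - <<'E'
from h import *
s=bot.read_state(); print(s['joint_positions'])
r=lean(32); h=np.array([.5246,.3508,.040])
plan(h,r,grasp=True)
E
```

```text
t: 2.5
tcp_pos: [0.5, 0.3481, 0.0836]
tool_rot: [0.275, -0.04, 0.961, 0.013]
wrist_force: [0.9, -0.9, 0.2]
finger_gap: 0.0854
grip_force: 0.0
[-1.13271333  0.60605126  0.31320065  2.23285823  1.8671403   0.23060904
 -1.08382436]
dist 0.0688 ang 0.2 calls 1 target [0.5345 0.3516 0.0241]
[0.0021, 0.0004, 0.0688] [0.0005, -0.0002, -0.0001]
```

```bash
python3 -m handwheel '[[1,[0.001,0,0.035],[0,0,0]],[1,[0.002,0,0.069],[0,0,0]],[1,[0.002,0,0.069],[0,0,0]],[1,[0.002,0,0.069],[0,0,0]]]'
python3 - <<'E'
from h import *
s=bot.read_state(); print(s['joint_positions'])
r=lean(32); h=np.array([.5246,.3508,.040])
plan(h,r,grasp=True)
cv2.imwrite('pics/w2.png',bot.get_image('wrist'))
E
```

```text
t: 2.83
tcp_pos: [0.5338, 0.3491, 0.0231]
tool_rot: [0.274, -0.039, 0.961, 0.011]
wrist_force: [-0.1, 0.3, 0.9]
finger_gap: 0.085
grip_force: 0.0
[-0.93925542  0.72146438  0.10958101  2.19297208  2.07075572  0.35622842
 -1.25255955]
dist 0.0028 ang 0.2 calls 1 target [0.5345 0.3516 0.0241]
[-0.0013, 0.0025, -0.0005] [-0.0001, -0.0006, -0.0003]
```

View pics/w2.png

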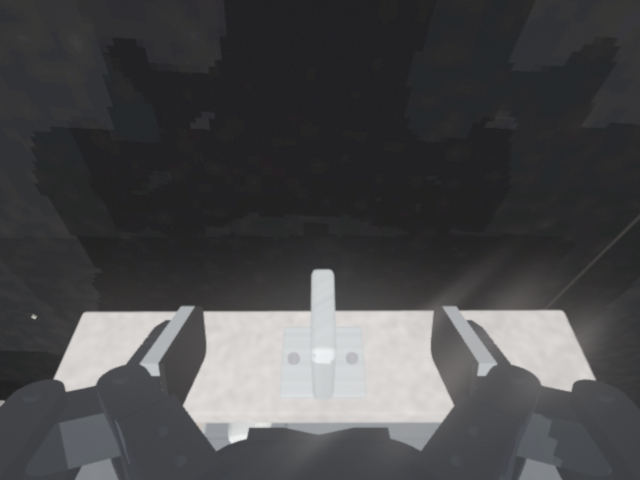

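The fin (column 322) is centred between the pads (columns 190 and 455). Closing now.

```bash
for i in 1; do python3 -m handwheel '[[-1,[0,0,0],[0,0,0]],[-1,[0,0,0],[0,0,0]],[-1,[0,0,0],[0,0,0]],[-1,[0,0,0],[0,0,0]],[-1,[0,0,0],[0,0,0]]]' 40; python3 -m handwheel '[[-1,[0,0,0],[0,0,0]],[-1,[0,0,0],[0,0,0]],[-1,[0,0,0],[0,0,0]],[-1,[0,0,0],[0,0,0]],[-1,[0,0,0],[0,0,0]]]' 40; done
python3 - <<'E'
from h import *
r=lean(32); p=np.array(bot.read_state()['tcp_pos']); x=np.array([np.cos(YAW),np.sin(YAW),0])
plan(p-.10*x,rot(bot.read_state()['tool_rot']),n=1)
plan(p-.02*x,rot(bot.read_state()['tool_rot']),n=1)
E
```

```text
t: 3.3
tcp_pos: [0.532, 0.3509, 0.0248]
tool_rot: [0.274, -0.042, 0.961, 0.012]
wrist_force: [-0.4, 0.1, -0.3]
finger_gap: 0.0254
grip_force: 0.0
t: 3.72
tcp_pos: [0.5326, 0.3505, 0.0245]
tool_rot: [0.275, -0.042, 0.961, 0.012]
wrist_force: [-2.0, -0.1, 5.2]
finger_gap: 0.0075
grip_force: 40.4
dist 0.1 ang 0.0 calls 1 target [0.4329 0.3421 0.0245]
[0.0849, 0.0003, -0.0528] [0.0, 0.0, 0.0]
dist 0.02 ang 0.0 calls 1 target [0.5127 0.3488 0.0245]
[0.017, 0.0001, -0.0106] [0.0, 0.0, 0.0]
```

```bash
python3 -m handwheel '[[-1,[0.003,0,-0.002],[0,0,0]],[-1,[0.01,0,-0.006],[0,0,0]],[-1,[0.018,0,-0.011],[0,0,0]],[-1,[0.026,0,-0.016],[0,0,0]],[-1,[0.034,0,-0.021],[0,0,0]]]'
python3 -m handwheel '[[-1,[0.008,0,-0.005],[0,0,0]],[-1,[0.016,0,-0.01],[0,0,0]],[-1,[0.024,0,-0.015],[0,0,0]],[-1,[0.032,0,-0.02],[0,0,0]],[-1,[0.039,0,-0.024],[0,0,0]]]'
python3 - <<'E'
from h import *
print(bot.read_state()['joint_positions'])
p=np.array(bot.read_state()['tcp_pos']); x=np.array([np.cos(YAW),np.sin(YAW),0])
print('pulled',(np.array([.5326,.3505,.0245])-p)@x)
E
```

```text
t: 4.13
tcp_pos: [0.4919, 0.3468, 0.0244]
tool_rot: [0.275, -0.042, 0.961, 0.012]
wrist_force: [0.9, 2.3, 4.3]
finger_gap: 0.0074
grip_force: 40.2
t: 4.55
tcp_pos: [0.4463, 0.3427, 0.0244]
tool_rot: [0.275, -0.042, 0.961, 0.012]
wrist_force: [1.7, 1.0, 9.6]
finger_gap: 0.0077
grip_force: 41.0
[-1.01811758e+00  6.88509661e-01  1.31855595e-03  2.35484302e+00
  2.07178005e+00  5.03441105e-01 -1.40937844e+00]
pulled 0.08667184453361396
```

```bash
python3 -m handwheel '[[-1,[0.006,0,-0.004],[0,0,0]],[-1,[0.012,0,-0.0075],[0,0,0]],[-1,[0.017,0,-0.0106],[0,0,0]],[-1,[0.02,0,-0.0125],[0,0,0]],[-1,[0.02,0,-0.0125],[0,0,0]]]'
python3 -m handwheel '[[-1,[0.002,0,-0.0013],[0,0,0]],[-1,[0.004,0,-0.0025],[0,0,0]],[-1,[0.004,0,-0.0025],[0,0,0]]]'
python3 - <<'E'
from h import *
p=np.array(bot.read_state()['tcp_pos']); x=np.array([np.cos(YAW),np.sin(YAW),0])
print('pulled',(np.array([.5326,.3505,.0245])-p)@x,bot.read_state()['joint_positions'])
E
```

```text
t: 4.97
tcp_pos: [0.4224, 0.3407, 0.0244]
tool_rot: [0.274, -0.042, 0.961, 0.012]
wrist_force: [-1.1, 0.6, 11.1]
finger_gap: 0.0074
grip_force: 41.4
t: 5.22
tcp_pos: [0.4215, 0.3405, 0.0245]
tool_rot: [0.277, -0.04, 0.96, 0.012]
wrist_force: [20.4, 4.7, -10.5]
finger_gap: 0.0075
grip_force: 42.0
pulled 0.1115496481431529 [-1.05219052  0.68556101 -0.02785864  2.39772985  2.05732735  0.54685066
 -1.45936268]
```

```bash
python3 -m handwheel '[[-1,[-0.003,0,0.002],[0,0,0]],[-1,[-0.003,0,0.002],[0,0,0]],[1,[-0.003,0,0.002],[0,0,0]],[1,[-0.003,0,0.002],[0,0,0]],[1,[-0.003,0,0.002],[0,0,0]]]'
python3 -m handwheel '[[1,[0,0,0],[0,0,0]],[1,[0,0,0],[0,0,0]],[1,[0,0,0],[0,0,0]],[1,[0,0,0],[0,0,0]],[1,[0,0,0],[0,0,0]]]'
python3 -m handwheel '[[1,[0,0,-0.02],[0,0,0]],[1,[0,0,-0.05],[0,0,0]],[1,[0,0,-0.09],[0,0,0]],[1,[-0.02,0,-0.12],[0,0,0]],[1,[-0.03,0,-0.14],[0,0,0]]]'
python3 - <<'E'
from h import *
s=bot.read_state();print(s['joint_positions'])
cv2.imwrite('pics/w3.png',bot.get_image('wrist'))
E
```

```text
t: 5.63
tcp_pos: [0.4213, 0.3399, 0.0232]
tool_rot: [0.273, -0.042, 0.961, 0.011]
wrist_force: [-0.1, -0.1, -0.5]
finger_gap: 0.0435
grip_force: 0.0
t: 6.05
tcp_pos: [0.4222, 0.3405, 0.0237]
tool_rot: [0.274, -0.042, 0.961, 0.012]
wrist_force: [0.5, -0.4, 0.2]
finger_gap: 0.0854
grip_force: 0.0
t: 6.47
tcp_pos: [0.376, 0.3358, 0.143]
tool_rot: [0.277, -0.042, 0.96, 0.01]
wrist_force: [0.3, -0.0, 1.5]
finger_gap: 0.0855
grip_force: 0.0
[-1.34844069  0.39703199  0.23662435  2.37946934  1.37056564  0.40186109
 -0.77963479]
```

View pics/w3.png

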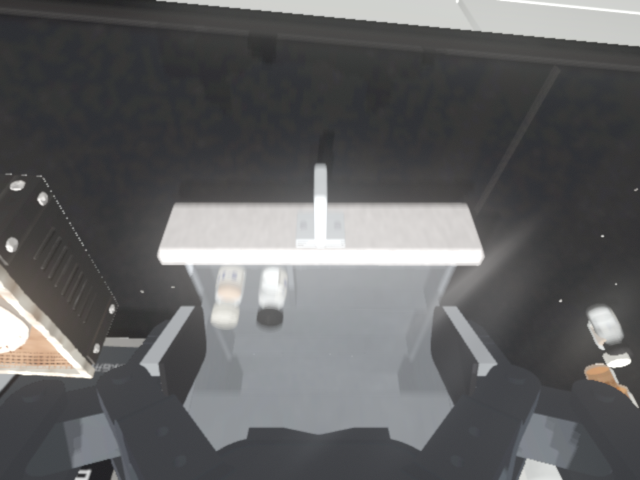

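The drawer is open and both vials are standing at (228,295) and (271,295). The partition shows near column 292, with the left wall near column 445.

```bash
python3 - <<'E'
from h import *
np.set_printoptions(precision=4,suppress=True)
a,b=atz('wrist',(176,204),.012),atz('wrist',(471,204),.012); print('bot',a,b,np.linalg.norm(a-b),(a+b)/2)
a,b=atz('wrist',(159,249),.058),atz('wrist',(482,249),.058); print('top',a,b,np.linalg.norm(a-b),(a+b)/2)
print('part',atz('wrist',(293,275),.039),'wallL',atz('wrist',(446,290),.044))
print('vials caps',atz('wrist',(224,318),.069),atz('wrist',(270,317),.069))
k=bot.recognise('bay','wrist');print([(r['uv'],r['confidence']) for r in k])
im=cv2.imread('pics/w3.png')[195:400,150:490]
im=cv2.convertScaleAbs(im,alpha=1.0)
g=cv2.createCLAHE(4,(4,4)).apply(cv2.cvtColor(im,cv2.COLOR_BGR2GRAY))
cv2.imwrite('pics/w3c.png',cv2.resize(g,(782,472),interpolation=cv2.INTER_CUBIC))
E
```

```text
bot [0.4583 0.2312 0.012 ] [0.4378 0.4584 0.012 ] 0.22811031115007097 [0.4481 0.3448 0.012 ]
top [0.4565 0.2308 0.058 ] [0.4361 0.4536 0.058 ] 0.22378775201097187 [0.4463 0.3422 0.058 ]
part [0.5072 0.3249 0.039 ] wallL [0.5104 0.4567 0.044 ]
vials caps [0.5313 0.27   0.069 ] [0.526 0.308 0.069]
[([327.6, 261.1], 0.85)]
```

View pics/w3c.png

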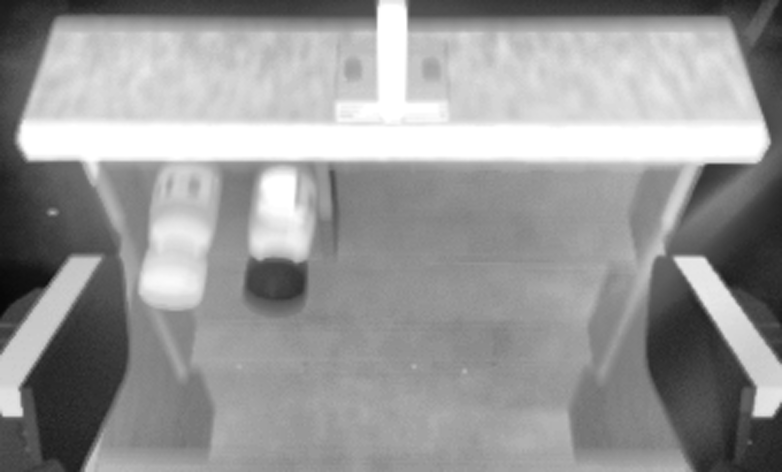

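The partition is about 24 mm right of the cabinet centreline and the left wall about 105 mm left of it, so the bay centre is near lateral +40. Next is the bottle, with a safe arc over the bench.

```bash
python3 - <<'E'
from h import *
np.set_printoptions(precision=4,suppress=True)
print('titrator front',atz('scene',(410,291),0),atz('scene',(485,291),0))
plan([.48,.0,.28],lean(20,0))
E
```

```text
titrator front [ 0.4716 -0.3306  0.    ] [ 0.4575 -0.5386  0.    ]
dist 0.3768 ang 13.3 calls 3 target [0.48 0.   0.28]
[-0.0448, -0.1147, -0.0248] [0.0019, 0.0114, 0.0041]
[-0.0459, -0.1138, -0.0266] [0.0019, 0.0114, 0.0041]
[-0.0468, -0.113, -0.0286] [0.0019, 0.0114, 0.0041]
```

```bash
python3 -m handwheel '[[1,[-0.045,-0.115,-0.025],[0.002,0.011,0.004]],[1,[-0.045,-0.115,-0.025],[0.002,0.011,0.004]],[1,[-0.045,-0.115,-0.025],[0.002,0.011,0.004]],[1,[-0.045,-0.115,-0.025],[0.002,0.011,0.004]],[1,[-0.045,-0.115,-0.025],[0.002,0.011,0.004]]]' | tail -6
python3 -m handwheel '[[1,[-0.046,-0.114,-0.027],[0.002,0.011,0.004]],[1,[-0.046,-0.114,-0.027],[0.002,0.011,0.004]],[1,[-0.046,-0.114,-0.027],[0.002,0.011,0.004]],[1,[-0.046,-0.114,-0.027],[0.002,0.011,0.004]],[1,[-0.046,-0.114,-0.027],[0.002,0.011,0.004]]]' | tail -6
python3 -m handwheel '[[1,[-0.047,-0.113,-0.029],[0.002,0.011,0.004]],[1,[-0.047,-0.113,-0.029],[0.002,0.011,0.004]],[1,[-0.047,-0.113,-0.029],[0.002,0.011,0.004]],[1,[-0.047,-0.113,-0.029],[0.002,0.011,0.004]],[1,[-0.047,-0.113,-0.029],[0.002,0.011,0.004]]]'
python3 - <<'E'
from h import *
print(bot.read_state()['joint_positions'])
r=lean(35,np.radians(-25)); plan(np.array([.385,-.377,.048])-r.apply([0,0,.12]),r,grasp=True)
E
```

```text
t: 6.98
tcp_pos: [0.4128, 0.2172, 0.1889]
tool_rot: [0.245, -0.024, 0.969, 0.004]
wrist_force: [0.1, -0.3, -0.7]
finger_gap: 0.0855
grip_force: 0.0
t: 7.4
tcp_pos: [0.446, 0.1099, 0.2337]
tool_rot: [0.21, -0.014, 0.978, 0.001]
wrist_force: [-0.4, 0.2, -0.7]
finger_gap: 0.0852
grip_force: 0.0
t: 7.82
tcp_pos: [0.4817, -0.0069, 0.2818]
tool_rot: [0.178, 0.003, 0.984, -0.004]
wrist_force: [0.5, -0.1, -0.5]
finger_gap: 0.0854
grip_force: 0.0
[-0.30597884  0.06154035  0.19641715  2.1494038   0.06770623  0.57743113
  1.40201481]
dist 0.4055 ang 28.4 calls 3 target [ 0.3323 -0.3524  0.131 ]
[0.0637, -0.1152, 0.0307] [0.0103, -0.0131, 0.0203]
[0.0513, -0.1205, 0.0336] [0.0103, -0.0131, 0.0203]
[0.0386, -0.1239, 0.0378] [0.0103, -0.0131, 0.0203]
```

```bash
python3 -m handwheel '[[1,[0.064,-0.115,0.031],[0.01,-0.013,0.02]],[1,[0.064,-0.115,0.031],[0.01,-0.013,0.02]],[1,[0.064,-0.115,0.031],[0.01,-0.013,0.02]],[1,[0.064,-0.115,0.031],[0.01,-0.013,0.02]],[1,[0.064,-0.115,0.031],[0.01,-0.013,0.02]]]' | head -3
python3 -m handwheel '[[1,[0.051,-0.121,0.034],[0.01,-0.013,0.02]],[1,[0.051,-0.121,0.034],[0.01,-0.013,0.02]],[1,[0.051,-0.121,0.034],[0.01,-0.013,0.02]],[1,[0.051,-0.121,0.034],[0.01,-0.013,0.02]],[1,[0.051,-0.121,0.034],[0.01,-0.013,0.02]]]' |head -3
python3 - <<'E'
from h import *
print(bot.read_state()['joint_positions'])
r=lean(35,np.radians(-25)); plan(np.array([.385,-.377,.048])-r.apply([0,0,.12]),r,grasp=True)
E
```

```text
t: 8.23
tcp_pos: [0.427, -0.1192, 0.2267]
tool_rot: [0.214, 0.068, 0.974, -0.024]
t: 8.65
tcp_pos: [0.4186, -0.152, 0.2176]
tool_rot: [0.235, 0.113, 0.965, -0.023]
[-0.42947133  0.09324938  0.77023892  2.44156566 -0.63456062  0.19477274
  2.25834397]
dist 0.2348 ang 14.1 calls 2 target [ 0.3323 -0.3524  0.131 ]
[0.0363, -0.1078, 0.0289] [0.0091, -0.0108, 0.0136]
[0.0291, -0.1089, 0.0329] [0.0091, -0.0108, 0.0136]
```

```bash
python3 - <<'E'
from h import *
r=lean(15,np.radians(-35)); plan([.44,-.33,.24],r,n=2)
E
```

```text
dist 0.1807 ang 24.9 calls 2 target [ 0.44 -0.33  0.24]
[-0.0329, -0.0841, 0.0035] [0.0116, 0.0167, 0.028]
[-0.0475, -0.0767, 0.0051] [0.0116, 0.0167, 0.028]
```

```bash
python3 -m handwheel '[[1,[-0.033,-0.084,0.003],[0.012,0.017,0.028]],[1,[-0.033,-0.084,0.003],[0.012,0.017,0.028]],[1,[-0.033,-0.084,0.003],[0.012,0.017,0.028]],[1,[-0.033,-0.084,0.003],[0.012,0.017,0.028]],[1,[-0.033,-0.084,0.003],[0.012,0.017,0.028]]]' | head -3
python3 -m handwheel '[[1,[-0.047,-0.077,0.005],[0.012,0.017,0.028]],[1,[-0.047,-0.077,0.005],[0.012,0.017,0.028]],[1,[-0.047,-0.077,0.005],[0.012,0.017,0.028]],[1,[-0.047,-0.077,0.005],[0.012,0.017,0.028]],[1,[-0.047,-0.077,0.005],[0.012,0.017,0.028]]]' |head -3
python3 - <<'E'
from h import *
print(bot.read_state()['joint_positions'])
r=lean(15,np.radians(-35)); plan([.44,-.33,.24],r)
r=lean(35,np.radians(-40)); plan(np.array([.385,-.377,.048])-r.apply([0,0,.09]),r,grasp=True)
E
```

```text
t: 9.07
tcp_pos: [0.4288, -0.2416, 0.2291]
tool_rot: [0.179, 0.208, 0.961, -0.033]
t: 9.48
tcp_pos: [0.4385, -0.33, 0.2403]
tool_rot: [0.122, 0.299, 0.945, -0.041]
[-0.14680935  0.39208622  0.97446755  2.01042328 -0.55436326  0.71034706
  2.09716887]
dist 0.0015 ang 0.4 calls 1 target [ 0.44 -0.33  0.24]
[-0.0011, 0.0009, 0.0005] [-0.001, -0.0006, -0.0002]
dist 0.1598 ang 20.8 calls 1 target [ 0.3537 -0.3507  0.1064]
[0.0898, -0.065, 0.1151] [0.0049, -0.0561, 0.0126]
```

```bash
python3 - <<'E'
from h import *
np.set_printoptions(precision=4,suppress=True)
im=bot.get_image('wrist'); cv2.imwrite('pics/w4.png',im)
for q,z in [('bottle_centre',.032),('stopper_centre',.013),('vial_centre',.026)]:
    print(q,[(np.array(r['uv']),round(r['confidence'],2),atz('wrist',r['uv'],z)) for r in bot.recognise(q,'wrist')])
E
```

```text
bottle_centre [(array([114.1, 285.8]), 0.77, array([ 0.4411, -0.6028,  0.032 ])), (array([240.9, 131.5]), 0.55, array([ 0.3922, -0.3786,  0.032 ]))]
stopper_centre [(array([353.8, 101.7]), 0.78, array([ 0.4315, -0.2882,  0.013 ]))]
vial_centre [(array([425.5,   5.5]), 0.61, array([ 0.4007, -0.2077,  0.026 ]))]
```

View pics/w4.png

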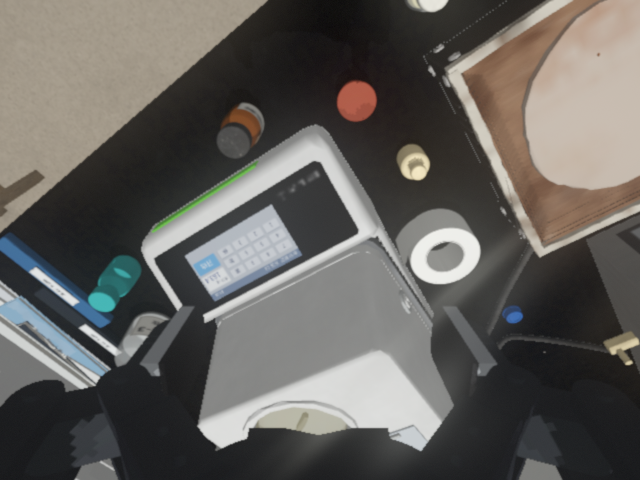

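The brown bottle is at wrist (241,128), cap (235,140), and the stopper at (355,101). The turquoise look-alike is at (115,285) and stays put.

```bash
python3 - <<'E'
from h import *
np.set_printoptions(precision=4,suppress=True)
print(atz('wrist',(235.5,140),.064),atz('wrist',(248,115),.004))
E
python3 -m handwheel '[[1,[0.09,-0.065,0.115],[0.005,-0.056,0.013]],[1,[0.09,-0.065,0.115],[0.005,-0.056,0.013]],[1,[0.09,-0.065,0.115],[0.005,-0.056,0.013]],[1,[0.09,-0.065,0.115],[0.005,-0.056,0.013]],[1,[0.09,-0.065,0.115],[0.005,-0.056,0.013]]]' | head -3
python3 - <<'E'
from h import *
print(bot.read_state()['joint_positions'])
r=lean(35,np.radians(-40)); plan(np.array([.387,-.378,.048])-r.apply([0,0,.09]),r,grasp=True)
E
```

```text
[ 0.3911 -0.3758  0.064 ] [ 0.3889 -0.3735  0.004 ]
t: 10.1
tcp_pos: [0.3894, -0.3611, 0.1933]
tool_rot: [0.233, 0.308, 0.921, -0.061]
[ 0.39316128  0.26421794  0.38538742  2.30747722 -1.03929747  0.20255523
  2.65547427]
dist 0.0937 ang 8.2 calls 1 target [ 0.3557 -0.3517  0.1064]
[0.0693, -0.0152, 0.0613] [0.0092, -0.0202, 0.0057]
```

```bash
python3 - <<'E'
from h import *
r=lean(0,np.radians(-130)); plan([.38,-.38,.25],r,n=4)
E
```

```text
dist 0.0605 ang 96.2 calls 4 target [ 0.38 -0.38  0.25]
[-0.0075, -0.0048, -0.0122] [0.0166, 0.0138, 0.0632]
[-0.008, -0.003, -0.0125] [0.0166, 0.0138, 0.0632]
[-0.0077, -0.0012, -0.013] [0.0166, 0.0138, 0.0632]
[-0.0067, 0.0003, -0.0136] [0.0166, 0.0138, 0.0632]
```

```bash
python3 -m handwheel '[[1,[-0.008,-0.005,-0.012],[0.017,0.014,0.063]],[1,[-0.008,-0.005,-0.012],[0.017,0.014,0.063]],[1,[-0.008,-0.005,-0.012],[0.017,0.014,0.063]],[1,[-0.008,-0.005,-0.012],[0.017,0.014,0.063]]]' | head -3
python3 -m handwheel '[[1,[-0.008,-0.003,-0.013],[0.017,0.014,0.063]],[1,[-0.008,-0.003,-0.013],[0.017,0.014,0.063]],[1,[-0.008,-0.003,-0.013],[0.017,0.014,0.063]],[1,[-0.008,-0.003,-0.013],[0.017,0.014,0.063]]]' | head -3
python3 -m handwheel '[[1,[-0.008,-0.001,-0.013],[0.017,0.014,0.063]],[1,[-0.008,-0.001,-0.013],[0.017,0.014,0.063]],[1,[-0.008,-0.001,-0.013],[0.017,0.014,0.063]],[1,[-0.008,-0.001,-0.013],[0.017,0.014,0.063]]]' | head -3
python3 -m handwheel '[[1,[-0.007,0,-0.014],[0.017,0.014,0.063]],[1,[-0.007,0,-0.014],[0.017,0.014,0.063]],[1,[-0.007,0,-0.014],[0.017,0.014,0.063]],[1,[-0.007,0,-0.014],[0.017,0.014,0.063]]]' | head -3
python3 - <<'E'
from h import *
s=bot.read_state();print(s['joint_positions'],R.from_matrix(rot(s['tool_rot']).as_matrix()).as_matrix().round(2)[:,[0,2]].T)
r=lean(0,np.radians(-130)); plan([.38,-.38,.25],r)
E
```

```text
t: 10.43
tcp_pos: [0.3859, -0.3697, 0.209]
tool_rot: [0.184, 0.501, 0.844, -0.05]
t: 10.77
tcp_pos: [0.3872, -0.3719, 0.2228]
tool_rot: [0.125, 0.666, 0.735, -0.036]
t: 11.1
tcp_pos: [0.3845, -0.3774, 0.2368]
tool_rot: [0.062, 0.804, 0.591, -0.02]
t: 11.43
tcp_pos: [0.3813, -0.3826, 0.2515]
tool_rot: [-0.004, 0.907, 0.421, -0.004]
[-0.03498677  0.74525198  1.38805586  1.77932873 -0.75532112  1.29851638
  0.84182455] [[ 0.65  0.76 -0.  ]
 [-0.01  0.   -1.  ]]
dist 0.0033 ang 0.6 calls 1 target [ 0.38 -0.38  0.25]
[0.0011, -0.0027, 0.0015] [-0.0016, 0.0006, -0.0005]
```

```bash
python3 - <<'E'
from h import *
r=lean(35,np.radians(-85)); plan(np.array([.389,-.377,.048])-r.apply([0,0,.12]),r,grasp=True,n=2)
E
```

```text
dist 0.1362 ang 56.6 calls 2 target [ 0.3839 -0.3191  0.131 ]
[0.0253, -0.0189, 0.0603] [-0.02, -0.0461, -0.0605]
[0.0472, -0.0117, 0.0477] [-0.02, -0.0461, -0.0605]
```

```bash
python3 -m handwheel '[[1,[0.025,-0.019,0.06],[-0.02,-0.046,-0.06]],[1,[0.025,-0.019,0.06],[-0.02,-0.046,-0.06]],[1,[0.025,-0.019,0.06],[-0.02,-0.046,-0.06]],[1,[0.025,-0.019,0.06],[-0.02,-0.046,-0.06]],[1,[0.025,-0.019,0.06],[-0.02,-0.046,-0.06]]]' | head -3
python3 - <<'E'
from h import *
s=bot.read_state();print(s['joint_positions'])
r=lean(35,np.radians(-85)); plan(np.array([.389,-.377,.048])-r.apply([0,0,.12]),r,grasp=True)
E
```

```text
t: 11.85
tcp_pos: [0.3819, -0.3477, 0.1899]
tool_rot: [0.113, 0.796, 0.584, -0.107]
[-0.34246241  0.76627524  1.40124466  2.08239864 -0.78742775  0.79357388
  1.137227  ]
dist 0.0655 ang 27.7 calls 1 target [ 0.3839 -0.3191  0.131 ]
[0.0444, -0.0096, 0.0472] [-0.0194, -0.0459, -0.0587]
```

```bash
python3 -m handwheel '[[1,[0.044,-0.01,0.047],[-0.019,-0.046,-0.059]],[1,[0.044,-0.01,0.047],[-0.019,-0.046,-0.059]],[1,[0.044,-0.01,0.047],[-0.019,-0.046,-0.059]],[1,[0.044,-0.01,0.047],[-0.019,-0.046,-0.059]],[1,[0.044,-0.01,0.047],[-0.019,-0.046,-0.059]]]' | head -3
python3 - <<'E'
from h import *
s=bot.read_state();print(s['joint_positions'])
r=lean(35,np.radians(-85)); plan(np.array([.389,-.377,.048])-r.apply([0,0,.12]),r,grasp=True)
plan(np.array([.389,-.377,.048])-r.apply([0,0,.06]),r,grasp=True)
E
```

```text
t: 12.27
tcp_pos: [0.3847, -0.3163, 0.1335]
tool_rot: [0.212, 0.644, 0.707, -0.204]
[-0.49821925  0.76067629  1.15014712  2.36723309 -1.08237038  0.17816127
  1.55303844]
dist 0.0039 ang 1.2 calls 1 target [ 0.3839 -0.3191  0.131 ]
[-0.0008, -0.0009, 0.0037] [-0.0019, -0.0023, 0.0016]
dist 0.0637 ang 1.2 calls 1 target [ 0.3869 -0.3534  0.0818]
[-0.0017, -0.0002, 0.0636] [-0.0019, -0.0023, 0.0016]
```

```bash
python3 - <<'E'
from h import *
np.set_printoptions(precision=4,suppress=True)
im=bot.get_image('wrist'); cv2.imwrite('pics/w5.png',im)
for q,z in [('bottle_centre',.032),('stopper_centre',.013)]:
    print(q,[(np.array(r['uv']),round(r['confidence'],2),atz('wrist',r['uv'],z)) for r in bot.recognise(q,'wrist')])
print(proj('wrist',[.389,-.377,.064]),proj('wrist',[.389,-.377,.0]))
E
```

```text
bottle_centre [(array([323.4, 220.2]), 0.93, array([ 0.3953, -0.3898,  0.032 ])), (array([342.6, 361.1]), 0.92, array([ 0.4428, -0.6664,  0.032 ]))]
stopper_centre [(array([408.8,  95.8]), 0.76, array([ 0.4372, -0.3018,  0.013 ]))]
(np.float64(315.1998413456168), np.float64(243.22933570647515)) (np.float64(315.56851404438504), np.float64(173.26692924396815))
```

View pics/w5.png

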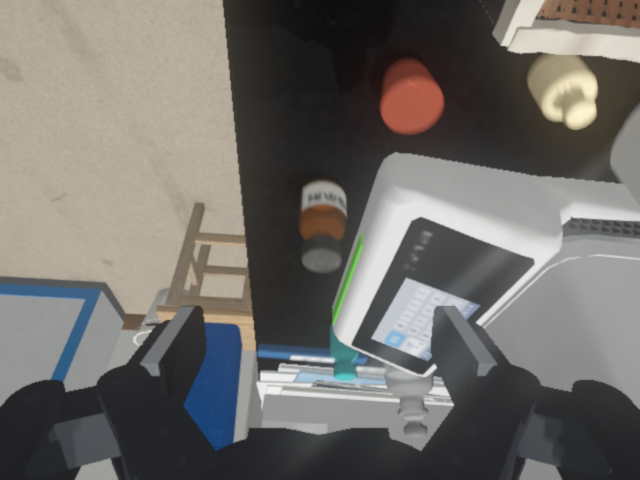

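The bottle is at (323,225), with its cap around (322,258). The titrator edge passes close on the right, from (388,160) to (335,330). I'll work out the finger clearance.

```bash
python3 - <<'E'
from h import *
np.set_printoptions(precision=4,suppress=True)
for uv in [(388,160),(365,230),(337,325)]: print(uv,[atz('wrist',uv,z)[:2] for z in (0,.02,.045)])
print('cap',atz('wrist',(322,257),.064),'base',atz('wrist',(323,187),.0))
im=bot.get_image('wrist'); s=bot.read_state(); cv2.imwrite('pics/w6.png',im)
hsv=cv2.cvtColor(im,cv2.COLOR_BGR2HSV)
m=cv2.inRange(hsv,(0,120,60),(6,255,255))|cv2.inRange(hsv,(174,120,60),(180,255,255))
M=cv2.moments(m[:160,350:470]);print('stop',M['m10']/M['m00']+350,M['m01']/M['m00'],atz('wrist',(M['m10']/M['m00']+350,M['m01']/M['m00']),.013))
for q,z in [('bottle_centre',.032)]:
    print(q,[(np.array(r['uv']),round(r['confidence'],2),atz('wrist',r['uv'],z)) for r in bot.recognise(q,'wrist')])
print('stop proj',proj('wrist',[.4275,-.288,.013]))
E
```

```text
(388, 160) [array([ 0.4393, -0.3607]), array([ 0.4334, -0.3436]), array([ 0.426 , -0.3221])]
(365, 230) [array([ 0.4362, -0.4406]), array([ 0.4306, -0.4159]), array([ 0.4236, -0.385 ])]
(337, 325) [array([ 0.4328, -0.6331]), array([ 0.4275, -0.5902]), array([ 0.4209, -0.5365])]
cap [ 0.3945 -0.392   0.064 ] base [ 0.3956 -0.3907  0.    ]
stop 402.1340665095575 74.48625294579733 [ 0.4303 -0.29    0.013 ]
bottle_centre [(array([320.1, 205.9]), 0.81, array([ 0.3919, -0.3779,  0.032 ])), (array([345.4, 349.8]), 0.81, array([ 0.4419, -0.6347,  0.032 ]))]
stop proj (np.float64(398.6018981897063), np.float64(70.51144123041402))
```

The settled estimate puts the bottle at (.390,-.377). The titrator front is at x≈.425, which is too tight for fingers straddling along x. So I'll grasp vertically with the fingers closing along y, set the bottle upright on free bench left of the cabinet, and regrasp it leaned there.

```bash
python3 - <<'E'
from h import *
np.set_printoptions(precision=4,suppress=True)
for n,uv,z in [('left vial',(47,278),.02),('scissors',(40,308),0),('scissR',(60,312),0),('hand?',(22,240),.05),('flask',(103,255),0)]: print(n,atz('scene',uv,z))
print(proj('scene',[.45,.57,0]),proj('top',[.45,.57,0]))
r=lean(0,np.radians(-175)); plan(np.array([.390,-.377,.16]),r,n=4)
E
```

```text
left vial [0.5789 0.6723 0.02  ]
scissors [0.4451 0.6497 0.    ]
scissR [0.4206 0.592  0.    ]
hand? [0.7861 0.8087 0.05  ]
flask [0.7693 0.5691 0.    ]
(np.float64(72.2519726127577), np.float64(306.01128889103734)) (np.float64(141.66318841557413), np.float64(298.4408079535569))
dist 0.0576 ang 94.4 calls 4 target [ 0.39  -0.377  0.16 ]
[-0.0141, -0.0003, 0.0032] [0.0188, 0.0191, 0.0598]
[-0.0134, 0.0052, 0.0012] [0.0188, 0.0191, 0.0598]
[-0.0105, 0.0098, -0.0012] [0.0188, 0.0191, 0.0598]
[-0.006, 0.0126, -0.0035] [0.0188, 0.0191, 0.0598]
```

```bash
python3 -m handwheel '[[1,[-0.014,0,0.003],[0.019,0.019,0.06]],[1,[-0.014,0,0.003],[0.019,0.019,0.06]],[1,[-0.014,0,0.003],[0.019,0.019,0.06]],[1,[-0.014,0,0.003],[0.019,0.019,0.06]]]' | head -3
python3 -m handwheel '[[1,[-0.013,0.005,0.001],[0.019,0.019,0.06]],[1,[-0.013,0.005,0.001],[0.019,0.019,0.06]],[1,[-0.013,0.005,0.001],[0.019,0.019,0.06]],[1,[-0.013,0.005,0.001],[0.019,0.019,0.06]]]' | head -3
python3 -m handwheel '[[1,[-0.01,0.01,-0.001],[0.019,0.019,0.06]],[1,[-0.01,0.01,-0.001],[0.019,0.019,0.06]],[1,[-0.01,0.01,-0.001],[0.019,0.019,0.06]],[1,[-0.01,0.01,-0.001],[0.019,0.019,0.06]]]' | head -3
python3 -m handwheel '[[1,[-0.006,0.013,-0.003],[0.019,0.019,0.06]],[1,[-0.006,0.013,-0.003],[0.019,0.019,0.06]],[1,[-0.006,0.013,-0.003],[0.019,0.019,0.06]],[1,[-0.006,0.013,-0.003],[0.019,0.019,0.06]],[1,[-0.006,0.013,-0.003],[0.019,0.019,0.06]]]' | head -3
python3 - <<'E'
from h import *
s=bot.read_state();print(s['joint_positions'])
im=bot.get_image('wrist'); cv2.imwrite('pics/w7.png',im)
r=lean(0,np.radians(-175)); plan(np.array([.390,-.377,.09]),r); plan(np.array([.390,-.377,.026]),r)
print([(np.array(q['uv']),q['confidence'],atz('wrist',q['uv'],.032)) for q in bot.recognise('bottle_centre','wrist')])
E
```

```text
t: 12.85
tcp_pos: [0.3885, -0.3376, 0.1439]
tool_rot: [0.173, 0.793, 0.561, -0.163]
t: 13.18
tcp_pos: [0.3883, -0.351, 0.1493]
tool_rot: [0.119, 0.902, 0.4, -0.114]
t: 13.52
tcp_pos: [0.3889, -0.3642, 0.1545]
tool_rot: [0.061, 0.971, 0.223, -0.06]
t: 13.93
tcp_pos: [0.3889, -0.3775, 0.159]
tool_rot: [-0.0, 0.999, 0.039, -0.004]
[-0.02194682  0.97930774  1.47677437  1.90308303 -1.01799249  1.31104832
  0.28433849]
dist 0.0688 ang 0.6 calls 1 target [ 0.39  -0.377  0.09 ]
[0.0012, 0.0002, 0.0688] [-0.0001, 0.0013, -0.0009]
dist 0.1328 ang 0.6 calls 1 target [ 0.39  -0.377  0.026]
[0.0017, 0.0003, 0.1328] [-0.0001, 0.0013, -0.0009]
[(array([618.5, 177.5]), 0.88, array([ 0.44023274, -0.5806928 ,  0.032     ])), (array([324.1, 223.8]), 0.68, array([ 0.39011961, -0.38086031,  0.032     ]))]
```

View pics/w7.png

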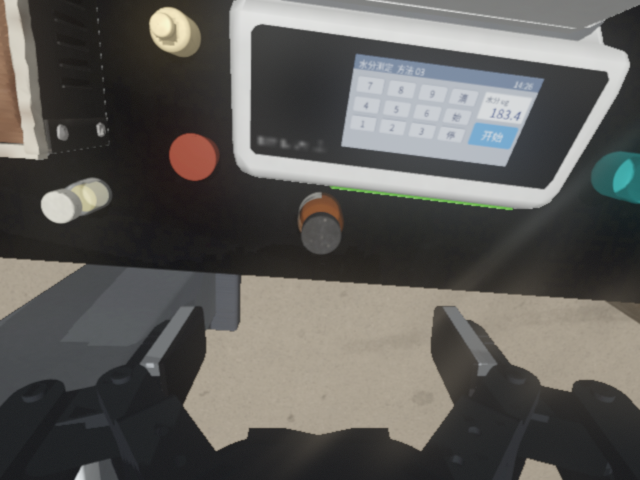

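The brown bottle is at (321,224), centred between the pads at columns 190–455. The stopper (193,156) and titrator are clear. Descending and gripping.

```bash
python3 -m handwheel '[[1,[0.001,0.001,0.04],[0,0.001,-0.001]],[1,[0.001,0.001,0.075],[0,0.001,-0.001]],[1,[0.001,0.001,0.105],[0,0.001,-0.001]],[1,[0.001,0.001,0.125],[0,0.001,-0.001]],[1,[0.001,0.001,0.133],[0,0.001,-0.001]]]' 25 | head -4
python3 -m handwheel '[[1,[0,0,0],[0,0,0]],[-1,[0,0,0],[0,0,0]],[-1,[0,0,0],[0,0,0]],[-1,[0,0,0],[0,0,0]],[-1,[0,0,0],[0,0,0]]]' 25
python3 -m handwheel '[[-1,[0,0,0],[0,0,0]],[-1,[0,0,0],[0,0,0]],[-1,[0,0,0],[0,0,0]],[-1,[0,0,0],[0,0,0]]]' 25
python3 - <<'E'
from h import *
s=bot.read_state();print(s['joint_positions'])
E
```

```text
t: 14.45
tcp_pos: [0.3903, -0.3744, 0.0231]
tool_rot: [-0.002, 0.999, 0.047, -0.001]
wrist_force: [-1.3, 0.9, 0.2]
t: 14.87
tcp_pos: [0.3903, -0.3761, 0.0257]
tool_rot: [-0.001, 0.999, 0.046, -0.001]
wrist_force: [-0.3, -0.7, 0.6]
finger_gap: 0.0387
grip_force: 1.1
t: 15.2
tcp_pos: [0.3903, -0.3761, 0.0257]
tool_rot: [-0.001, 0.999, 0.046, -0.001]
wrist_force: [1.5, 0.4, 4.5]
finger_gap: 0.0326
grip_force: 24.6
[ 0.11854098  0.9222313   0.99441957  2.01930792 -1.07901092  0.85996452
  0.27286051]
```

```bash
python3 -m handwheel '[[-1,[0,0,-0.02],[0,0,0]],[-1,[0,0,-0.06],[0,0,0]],[-1,[0,0,-0.1],[0,0,0]],[-1,[0,0,-0.14],[0,0,0]],[-1,[0,0,-0.18],[0,0,0]]]' 30
python3 -m handwheel '[[-1,[0,0,-0.03],[0,0,0]],[-1,[0,0,-0.045],[0,0,0]],[-1,[0,0,-0.045],[0,0,0]]]' | tail -2
python3 - <<'E'
from h import *
s=bot.read_state();print(s['joint_positions'])
plan([.50,-.05,.28],lean(0,np.radians(-110)))
E
```

```text
t: 15.62
tcp_pos: [0.3898, -0.3759, 0.207]
tool_rot: [-0.001, 0.999, 0.045, -0.001]
wrist_force: [0.8, -0.1, -0.2]
finger_gap: 0.0322
grip_force: 29.9
finger_gap: 0.0321
grip_force: 29.9
[-0.04119105  0.68628811  1.30704413  1.77796058 -0.70352602  1.24270995
 -0.02039471]
dist 0.3463 ang 64.8 calls 3 target [ 0.5  -0.05  0.28]
[0.0462, -0.1054, -0.0089] [0.0001, -0.0, -0.06]
[0.0817, -0.081, -0.0088] [0.0001, -0.0, -0.06]
[0.1058, -0.0453, -0.0088] [0.0001, -0.0, -0.06]
```

```bash
python3 -m handwheel '[[-1,[0.046,-0.105,-0.009],[0,0,-0.06]],[-1,[0.046,-0.105,-0.009],[0,0,-0.06]],[-1,[0.046,-0.105,-0.009],[0,0,-0.06]],[-1,[0.046,-0.105,-0.009],[0,0,-0.06]],[-1,[0.046,-0.105,-0.009],[0,0,-0.06]]]' | head -3
python3 -m handwheel '[[-1,[0.082,-0.081,-0.009],[0,0,-0.06]],[-1,[0.082,-0.081,-0.009],[0,0,-0.06]],[-1,[0.082,-0.081,-0.009],[0,0,-0.06]],[-1,[0.082,-0.081,-0.009],[0,0,-0.06]],[-1,[0.082,-0.081,-0.009],[0,0,-0.06]]]' | head -3
python3 -m handwheel '[[-1,[0.106,-0.045,-0.009],[0,0,-0.06]],[-1,[0.106,-0.045,-0.009],[0,0,-0.06]],[-1,[0.106,-0.045,-0.009],[0,0,-0.06]],[-1,[0.106,-0.045,-0.009],[0,0,-0.06]],[-1,[0.106,-0.045,-0.009],[0,0,-0.06]]]' | head -3
python3 - <<'E'
from h import *
s=bot.read_state();print(s['joint_positions'],s['finger_gap'])
plan([.41,.31,.29],lean(0,np.radians(-55)),n=3)
E
```

```text
t: 16.28
tcp_pos: [0.4276, -0.2651, 0.2584]
tool_rot: [-0.002, 0.972, 0.234, -0.001]
t: 16.7
tcp_pos: [0.4637, -0.1573, 0.2679]
tool_rot: [-0.002, 0.912, 0.411, -0.001]
t: 17.12
tcp_pos: [0.5003, -0.0493, 0.2773]
tool_rot: [-0.001, 0.819, 0.573, -0.001]
[-0.74916866  0.50670883  1.19047876  1.83047858 -0.51331928  1.16378627
  0.26453388] 0.03233066242572478
dist 0.3707 ang 55.0 calls 3 target [0.41 0.31 0.29]
[0.1022, -0.0693, -0.004] [-0.0001, -0.0001, -0.0509]
[0.1188, -0.0336, -0.0041] [-0.0001, -0.0001, -0.0509]
[0.1234, 0.0055, -0.0042] [-0.0001, -0.0001, -0.0509]
```

```bash
python3 -m handwheel '[[-1,[0.102,-0.069,-0.004],[0,0,-0.051]],[-1,[0.102,-0.069,-0.004],[0,0,-0.051]],[-1,[0.102,-0.069,-0.004],[0,0,-0.051]],[-1,[0.102,-0.069,-0.004],[0,0,-0.051]],[-1,[0.102,-0.069,-0.004],[0,0,-0.051]]]' | head -3
python3 -m handwheel '[[-1,[0.119,-0.034,-0.004],[0,0,-0.051]],[-1,[0.119,-0.034,-0.004],[0,0,-0.051]],[-1,[0.119,-0.034,-0.004],[0,0,-0.051]],[-1,[0.119,-0.034,-0.004],[0,0,-0.051]],[-1,[0.119,-0.034,-0.004],[0,0,-0.051]]]' | head -3
python3 -m handwheel '[[-1,[0.123,0.006,-0.004],[0,0,-0.051]],[-1,[0.123,0.006,-0.004],[0,0,-0.051]],[-1,[0.123,0.006,-0.004],[0,0,-0.051]],[-1,[0.123,0.006,-0.004],[0,0,-0.051]],[-1,[0.123,0.006,-0.004],[0,0,-0.051]]]' | head -3
python3 - <<'E'
from h import *
s=bot.read_state();print(s['joint_positions'],s['finger_gap'])
plan([.46,.53,.10],lean(0,np.radians(-30)),n=2)
E
```

```text
t: 17.53
tcp_pos: [0.4697, 0.0705, 0.2816]
tool_rot: [-0.002, 0.717, 0.697, -0.0]
t: 17.95
tcp_pos: [0.4399, 0.1895, 0.286]
tool_rot: [-0.001, 0.597, 0.802, -0.0]
t: 18.37
tcp_pos: [0.411, 0.3087, 0.2903]
tool_rot: [-0.001, 0.462, 0.887, -0.0]
[-1.40512898  0.43000507  1.00624632  1.78289299 -0.39767901  1.15036322
  0.3368945 ] 0.03196494650827878
dist 0.296 ang 25.1 calls 2 target [0.46 0.53 0.1 ]
[0.0766, 0.0835, 0.0952] [-0.0, -0.0001, -0.0348]
[0.0567, 0.0981, 0.0952] [-0.0, -0.0001, -0.0348]
```

```bash
python3 -m handwheel '[[-1,[0.077,0.083,0.095],[0,0,-0.035]],[-1,[0.077,0.083,0.095],[0,0,-0.035]],[-1,[0.077,0.083,0.095],[0,0,-0.035]],[-1,[0.077,0.083,0.095],[0,0,-0.035]],[-1,[0.077,0.083,0.095],[0,0,-0.035]]]' | head -3
python3 -m handwheel '[[-1,[0.057,0.098,0.095],[0,0,-0.035]],[-1,[0.057,0.098,0.095],[0,0,-0.035]],[-1,[0.057,0.098,0.095],[0,0,-0.035]],[-1,[0.057,0.098,0.095],[0,0,-0.035]],[-1,[0.057,0.098,0.095],[0,0,-0.035]]]' | head -4
python3 - <<'E'
from h import *
s=bot.read_state();print(s['joint_positions'],s['finger_gap'])
plan([.46,.53,.0285],lean(0,np.radians(-30)),n=1)
E
```

```text
t: 18.78
tcp_pos: [0.4344, 0.4202, 0.1919]
tool_rot: [-0.002, 0.362, 0.932, -0.002]
t: 19.2
tcp_pos: [0.4583, 0.531, 0.0972]
tool_rot: [-0.002, 0.258, 0.966, -0.001]
wrist_force: [-0.8, -0.3, -0.6]
[-1.27024033  0.83909642  0.66669905  1.51987487 -0.58381761  0.99239018
  0.61190951] 0.032154596930005754
dist 0.0688 ang 0.3 calls 1 target [0.46   0.53   0.0285]
[-0.0022, 0.0002, 0.0687] [-0.0005, -0.0004, 0.0004]
```

```bash
python3 -m handwheel '[[-1,[0,0,0.02],[0,0,0]],[-1,[0,0,0.04],[0,0,0]],[-1,[0,0,0.055],[0,0,0]],[-1,[0,0,0.066],[0,0,0]],[-1,[0,0,0.07],[0,0,0]]]' | head -4
python3 -m handwheel '[[-1,[0,0,0.001],[0,0,0]],[-1,[0,0,0.001],[0,0,0]],[-1,[0,0,0.001],[0,0,0]]]' | head -4
```

```text
t: 19.62
tcp_pos: [0.4578, 0.5295, 0.03]
tool_rot: [-0.001, 0.258, 0.966, -0.0]
wrist_force: [0.4, -0.1, 0.2]
t: 19.87
tcp_pos: [0.4575, 0.532, 0.0312]
tool_rot: [-0.001, 0.256, 0.967, 0.001]
wrist_force: [0.2, 0.2, -0.2]
```

```bash
python3 -m handwheel '[[-1,[0,0,0.002],[0,0,0]],[-1,[0,0,0.002],[0,0,0]]]' | head -4
python3 -m handwheel '[[-1,[0,0,0.0015],[0,0,0]],[-1,[0,0,0.0015],[0,0,0]]]' | head -4
python3 -m handwheel '[[-1,[0,0,0.001],[0,0,0]],[-1,[0,0,0.001],[0,0,0]]]' | head -4
```

```text
t: 20.03
tcp_pos: [0.4568, 0.5321, 0.0285]
tool_rot: [-0.001, 0.256, 0.967, 0.001]
wrist_force: [-0.5, -0.3, -0.4]
t: 20.2
tcp_pos: [0.4566, 0.5319, 0.0265]
tool_rot: [-0.001, 0.256, 0.967, 0.001]
wrist_force: [0.2, -1.4, -0.8]
t: 20.37
tcp_pos: [0.4568, 0.532, 0.0259]
tool_rot: [-0.001, 0.256, 0.967, 0.001]
wrist_force: [-0.7, 0.1, 1.6]
```

```bash
python3 -m handwheel '[[0.5,[0,0,0],[0,0,0]],[0.5,[0,0,0],[0,0,0]],[0.5,[0,0,0],[0,0,0]],[0.5,[0,0,0],[0,0,0]],[0.5,[0,0,0],[0,0,0]]]' | tail -5
python3 -m handwheel '[[0.5,[0,0,-0.02],[0,0,0]],[0.5,[0,0,-0.05],[0,0,0]],[0.5,[0,0,-0.09],[0,0,0]],[0.5,[0,0,-0.13],[0,0,0]],[0.5,[0,0,-0.14],[0,0,0]]]' | head -4
python3 - <<'E'
from h import *
s=bot.read_state();print(s['joint_positions'],s['finger_gap'])
r=lean(35); b=np.array([.457,.532,.048])
plan(b-r.apply([0,0,.10]),r,grasp=True)
plan(b,r,grasp=True)
E
```

```text
tcp_pos: [0.4568, 0.5318, 0.0254]
tool_rot: [-0.001, 0.256, 0.967, 0.001]
wrist_force: [0.7, -0.3, 0.4]
finger_gap: 0.0643
grip_force: 0.0
t: 21.2
tcp_pos: [0.4597, 0.5326, 0.1724]
tool_rot: [0.001, 0.257, 0.967, 0.004]
wrist_force: [1.8, 0.2, 1.3]
[-1.29021179  0.76708748  0.71464136  1.45207318 -0.53519659  1.11321001
  0.57201703] 0.06393909057166179
dist 0.076 ang 48.7 calls 2 target [0.4105 0.5281 0.1146]
[0.0203, -0.0144, 0.0288] [-0.014, -0.0469, -0.0466]
[0.031, -0.0089, 0.0201] [-0.014, -0.0469, -0.0466]
dist 0.1399 ang 48.7 calls 2 target [0.4677 0.5329 0.0327]
[-0.0034, 0.0015, 0.0699] [-0.014, -0.0469, -0.0466]
[0.0174, -0.0026, 0.0677] [-0.014, -0.0469, -0.0466]
```

```bash
python3 -m handwheel '[[0.7,[0.02,-0.014,0.015],[-0.014,-0.047,-0.047]],[0.7,[0.02,-0.014,0.015],[-0.014,-0.047,-0.047]],[0.7,[0.02,-0.014,0.015],[-0.014,-0.047,-0.047]],[0.7,[0.02,-0.014,0.015],[-0.014,-0.047,-0.047]],[0.7,[0.02,-0.014,0.015],[-0.014,-0.047,-0.047]]]' | head -3
python3 -m handwheel '[[0.7,[0.031,-0.009,0.02],[-0.014,-0.047,-0.047]],[0.7,[0.031,-0.009,0.02],[-0.014,-0.047,-0.047]],[0.7,[0.031,-0.009,0.02],[-0.014,-0.047,-0.047]],[0.7,[0.031,-0.009,0.02],[-0.014,-0.047,-0.047]],[0.7,[0.031,-0.009,0.02],[-0.014,-0.047,-0.047]]]' | head -3
python3 - <<'E'
from h import *
np.set_printoptions(precision=4,suppress=True)
s=bot.read_state();print(s['joint_positions'],s['finger_gap'])
bot.get_image('wrist'); im=bot.get_image('wrist');bot.get_image('wrist'); cv2.imwrite('pics/w8.png',im)
r=lean(35); b=np.array([.457,.532,.048])
plan(b-r.apply([0,0,.10]),r,grasp=True)
plan(b,r,grasp=True)
bot.get_image('wrist')
print(proj('wrist',[.457,.532,.032]),[(np.array(q['uv']),q['confidence'],atz('wrist',q['uv'],.032)) for q in bot.recognise('bottle_centre','wrist')])
E
```

```text
t: 21.62
tcp_pos: [0.4294, 0.5306, 0.1494]
tool_rot: [0.151, 0.106, 0.983, 0.005]
t: 22.03
tcp_pos: [0.4063, 0.5263, 0.1202]
tool_rot: [0.297, -0.044, 0.954, 0.009]
[-1.8034  0.8121  0.8914  1.9827 -0.2365  0.2792  0.6911] 0.07226385166673747
dist 0.0082 ang 0.5 calls 1 target [0.4105 0.5281 0.1146]
[0.0035, 0.0012, 0.0074] [-0.0005, -0.001, 0.0006]
dist 0.1074 ang 0.5 calls 1 target [0.4677 0.5329 0.0327]
[0.0028, 0.0015, 0.1073] [-0.0005, -0.001, 0.0006]
(np.float64(321.3248921828252), np.float64(218.18829787953612)) [(array([322.4, 217.7]), 0.62, array([0.4566, 0.5326, 0.032 ]))]
```

No picture views are left, so I'll verify by numbers from here. Detection agrees with the expected bottle position. Advancing to grasp.

```bash
python3 -m handwheel '[[0.7,[0.001,0.001,0.03],[0,0,0]],[0.7,[0.002,0.001,0.06],[0,0,0]],[0.7,[0.003,0.001,0.085],[0,0,0]],[0.7,[0.003,0.001,0.1],[0,0,0]],[0.7,[0.003,0.001,0.107],[0,0,0]]]' 25 | head -4
python3 -m handwheel '[[0.7,[0,0,0],[0,0,0]],[0.7,[0,0,0],[0,0,0]]]' | head -4
python3 - <<'E'
from h import *
s=bot.read_state();print(s['joint_positions'])
r=lean(35); b=np.array([.457,.532,.048])
plan(b,r,grasp=True)
E
```

```text
t: 22.7
tcp_pos: [0.4625, 0.5319, 0.038]
tool_rot: [0.296, -0.042, 0.954, 0.01]
wrist_force: [-0.5, 0.6, -0.2]
t: 22.87
tcp_pos: [0.4619, 0.5312, 0.0381]
tool_rot: [0.296, -0.042, 0.954, 0.009]
wrist_force: [0.3, 0.0, 0.2]
[-1.66822162  0.97097739  0.84123049  1.95024007 -0.80706416  0.17367844
  1.23307272]
dist 0.0081 ang 0.7 calls 1 target [0.4677 0.5329 0.0327]
[-0.0018, 0.0012, 0.0078] [-0.0008, -0.0015, 0.0008]
```

```bash
python3 - <<'E'
from h import *
r=lean(28); b=np.array([.457,.532,.048])
plan(b,r,grasp=True)
E
```

```text
dist 0.0078 ang 6.5 calls 1 target [0.4657 0.5327 0.0315]
[0.0005, 0.0013, 0.0077] [-0.0008, 0.018, 0.0008]
```

```bash
python3 -m handwheel '[[0.7,[0,0.001,0.004],[0,0.018,0.001]],[0.7,[0,0.001,0.008],[0,0.018,0.001]],[0.7,[0,0.001,0.008],[0,0.018,0.001]]]' 25 | head -4
python3 - <<'E'
from h import *
s=bot.read_state();print(s['joint_positions'])
r=lean(28); b=np.array([.457,.532,.048])
plan(b,r,grasp=True)
E
```

```text
t: 23.12
tcp_pos: [0.4681, 0.5328, 0.0336]
tool_rot: [0.244, -0.039, 0.969, 0.009]
wrist_force: [-0.2, -0.2, -0.3]
[-1.59073693  0.94548458  0.81642172  1.88474098 -0.78398152  0.29936797
  1.25941488]
dist 0.0032 ang 0.4 calls 1 target [0.4657 0.5327 0.0315]
[0.003, 0.0001, 0.0008] [-0.0005, 0.0007, -0.0005]
```

```bash
python3 -m handwheel '[[-1,[0,0,0],[0,0,0]],[-1,[0,0,0],[0,0,0]],[-1,[0,0,0],[0,0,0]],[-1,[0,0,0],[0,0,0]],[-1,[0,0,0],[0,0,0]]]' 30 | tail -3
python3 -m handwheel '[[-1,[0,0,0],[0,0,0]],[-1,[0,0,0],[0,0,0]],[-1,[0,0,0],[0,0,0]]]' 30
python3 - <<'E'
from h import *
s=bot.read_state(); Rm=rot(s['tool_rot']); p=np.array(s['tcp_pos'])
print(s['joint_positions']); plan(p+[0,0,.08],Rm,n=1)
np.save('grasp.npy',np.r_[p,s['tool_rot']])
x=np.array([np.cos(YAW),np.sin(YAW)]);y=np.array([-x[1],x[0]])
h=np.array([.4434,.344]); print('bay spot',h+.074*x+.047*y)
E
```

```text
wrist_force: [-0.7, 0.5, -0.7]
finger_gap: 0.0321
grip_force: 29.7
t: 23.78
tcp_pos: [0.4651, 0.5331, 0.0313]
tool_rot: [0.242, -0.041, 0.969, 0.008]
wrist_force: [0.2, 0.0, 0.0]
finger_gap: 0.0319
grip_force: 29.7
[-1.59326036  0.94795323  0.81574995  1.88558533 -0.78914749  0.30234454
  1.26473266]
dist 0.08 ang 0.0 calls 1 target [0.4651 0.5331 0.1113]
[-0.0376, -0.0003, -0.0706] [0.0, 0.0, 0.0]
bay spot [0.51320761 0.39702732]
```

```bash
python3 -m handwheel '[[-1,[-0.005,0,-0.01],[0,0,0]],[-1,[-0.014,0,-0.027],[0,0,0]],[-1,[-0.024,0,-0.045],[0,0,0]],[-1,[-0.033,0,-0.061],[0,0,0]],[-1,[-0.036,0,-0.067],[0,0,0]]]' | head -4
python3 -m handwheel '[[-1,[0,0,0],[0,0,0]]]' | head -4
cat > go.py <<'E'
from h import *
import sys
g=np.load('grasp.npy'); x=np.array([np.cos(YAW),np.sin(YAW)]);y=np.array([-x[1],x[0]])
dx,bz=float(sys.argv[1])/1000,float(sys.argv[2])/1000
b=np.array([.4434,.344])+(.074+dx)*x+.047*y
s=bot.read_state(); print(np.round(s['joint_positions'],2),'force',np.round(s['wrist_force'],1))
plan([b[0]+.0081,b[1]+.0011,bz+.0313],rot(g[3:]))
E
python3 go.py -22 75
```

```text
t: 24.2
tcp_pos: [0.4668, 0.534, 0.1112]
tool_rot: [0.243, -0.04, 0.969, 0.009]
wrist_force: [1.4, 0.5, 1.1]
t: 24.28
tcp_pos: [0.4662, 0.5341, 0.1098]
tool_rot: [0.243, -0.04, 0.969, 0.009]
wrist_force: [0.2, 0.4, -1.0]
[-1.66  0.88  0.97  1.84 -0.71  0.46  1.23] force [ 0.2  0.4 -1. ]
dist 0.1418 ang 0.2 calls 1 target [0.4994 0.3963 0.1063]
[-0.0173, -0.1401, 0.0135] [0.0004, 0.0003, -0.0002]
```

```bash
python3 -m handwheel '[[-1,[-0.004,-0.03,0.003],[0,0,0]],[-1,[-0.008,-0.065,0.006],[0,0,0]],[-1,[-0.012,-0.1,0.01],[0,0,0]],[-1,[-0.016,-0.13,0.013],[0,0,0]],[-1,[-0.017,-0.14,0.0135],[0,0,0]]]' | head -4
python3 -m handwheel '[[-1,[0,0,0],[0,0,0]],[-1,[0,0,0],[0,0,0]]]' | head -4
python3 go.py -22 48
```

```text
t: 24.7
tcp_pos: [0.4991, 0.3895, 0.1039]
tool_rot: [0.242, -0.038, 0.97, 0.006]
wrist_force: [0.4, -0.7, 0.3]
t: 24.87
tcp_pos: [0.4981, 0.3953, 0.1036]
tool_rot: [0.241, -0.04, 0.97, 0.008]
wrist_force: [0.1, 1.0, 0.2]
[-1.44  0.71  0.78  2.09 -0.75  0.19  1.49] force [0.1 1.  0.2]
dist 0.0244 ang 0.1 calls 1 target [0.4994 0.3963 0.0793]
[0.0102, 0.001, 0.0221] [-0.0, -0.0002, -0.0002]
```

```bash
python3 -m handwheel '[[-1,[0.003,0.001,0.007],[0,0,0]],[-1,[0.006,0.001,0.014],[0,0,0]],[-1,[0.01,0.001,0.022],[0,0,0]],[-1,[0.01,0.001,0.022],[0,0,0]]]' | head -4
python3 go.py -22 48; python3 go.py -4 40
```

```text
t: 25.2
tcp_pos: [0.4982, 0.3984, 0.0777]
tool_rot: [0.241, -0.044, 0.97, 0.007]
wrist_force: [-0.5, -0.4, -0.3]
[-1.44  0.76  0.78  2.1  -1.07  0.18  1.79] force [-0.5 -0.4 -0.3]
dist 0.0029 ang 0.4 calls 1 target [0.4994 0.3963 0.0793]
[-0.0016, -0.0022, -0.001] [-0.0, -0.0003, 0.001]
[-1.44  0.76  0.78  2.1  -1.07  0.18  1.79] force [-0.5 -0.4 -0.3]
dist 0.0201 ang 0.4 calls 1 target [0.5173 0.3978 0.0713]
[-0.0138, -0.0022, 0.0145] [-0.0, -0.0003, 0.001]
```

```bash
python3 -m handwheel '[[-1,[-0.006,-0.001,0.003],[0,0,0]],[-1,[-0.012,-0.002,0.007],[0,0,0]],[-1,[-0.017,-0.002,0.009],[0,0,0]],[-1,[-0.017,-0.002,0.009],[0,0,0]]]' | head -4
python3 go.py -4 40; python3 go.py -4 18
```

```text
t: 25.53
tcp_pos: [0.5211, 0.3965, 0.081]
tool_rot: [0.243, -0.04, 0.969, 0.008]
wrist_force: [1.0, -0.7, -0.2]
[-1.4   0.77  0.78  2.07 -1.05  0.19  1.79] force [ 1.  -0.7 -0.2]
dist 0.0105 ang 0.2 calls 1 target [0.5173 0.3978 0.0713]
[0.0078, 0.0017, 0.0068] [0.0001, 0.0003, -0.0003]
[-1.4   0.77  0.78  2.07 -1.05  0.19  1.79] force [ 1.  -0.7 -0.2]
dist 0.0319 ang 0.2 calls 1 target [0.5173 0.3978 0.0493]
[0.0181, 0.0017, 0.0262] [0.0001, 0.0003, -0.0003]
```

```bash
python3 -m handwheel '[[-1,[0.003,0.001,0.003],[0,0,0]],[-1,[0.005,0.001,0.006],[0,0,0]],[-1,[0.008,0.002,0.01],[0,0,0]],[-1,[0.01,0.002,0.013],[0,0,0]],[-1,[0.01,0.002,0.013],[0,0,0]]]' | head -4
python3 go.py -4 18
```

```text
t: 25.95
tcp_pos: [0.5164, 0.4001, 0.0653]
tool_rot: [0.24, -0.04, 0.97, 0.006]
wrist_force: [-0.4, 0.2, -0.7]
[-1.39  0.79  0.75  2.07 -1.09  0.17  1.81] force [-0.4  0.2 -0.7]
dist 0.0162 ang 0.3 calls 1 target [0.5173 0.3978 0.0493]
[0.0069, -0.0022, 0.0145] [-0.0006, -0.0007, 0.0001]
```

```bash
python3 -m handwheel '[[-1,[0.003,-0.001,0.005],[0,0,0]],[-1,[0.005,-0.001,0.01],[0,0,0]],[-1,[0.006,-0.001,0.0125],[0,0,0]],[-1,[0.006,-0.001,0.0125],[0,0,0]]]' | head -4
python3 go.py -4 18
```

```text
t: 26.28
tcp_pos: [0.5187, 0.4019, 0.0555]
tool_rot: [0.237, -0.039, 0.971, 0.003]
wrist_force: [0.1, -0.1, 0.6]
[-1.38  0.81  0.74  2.06 -1.09  0.17  1.8 ] force [ 0.1 -0.1  0.6]
dist 0.0076 ang 0.8 calls 1 target [0.5173 0.3978 0.0493]
[0.0044, -0.0039, 0.0048] [-0.0016, -0.0017, 0.0]
```

```bash
python3 -m handwheel '[[-1,[0.002,-0.002,0.003],[-0.001,0.003,0]],[-1,[0.004,-0.003,0.005],[-0.001,0.005,0]],[-1,[0.004,-0.003,0.005],[-0.001,0.005,0]],[-1,[0.004,-0.003,0.005],[-0.001,0.005,0]]]' | head -4
python3 go.py -4 18
```

```text
t: 26.62
tcp_pos: [0.5181, 0.3981, 0.0499]
tool_rot: [0.221, -0.04, 0.974, 0.006]
wrist_force: [-0.3, 0.5, -0.7]
[-1.35  0.8   0.72  2.05 -1.08  0.2   1.81] force [-0.3  0.5 -0.7]
dist 0.0011 ang 2.4 calls 1 target [0.5173 0.3978 0.0493]
[0.001, -0.0002, 0.0002] [-0.0006, -0.0067, -0.0002]
```

```bash
python3 -m handwheel '[[-1,[0.0005,0,0.001],[0,-0.002,0]],[-1,[0.0005,0,0.001],[0,-0.003,0]]]' | head -4
python3 -m handwheel '[[-1,[0.0005,0,0.001],[0,0,0]],[-1,[0.0005,0,0.001],[0,0,0]]]' | head -4
python3 -m handwheel '[[-1,[0.0005,0,0.001],[0,0,0]],[-1,[0.0005,0,0.001],[0,0,0]]]' | head -4
python3 go.py -4 17
```

```text
t: 26.78
tcp_pos: [0.5175, 0.3995, 0.0499]
tool_rot: [0.229, -0.04, 0.973, 0.005]
wrist_force: [-0.4, -0.3, -1.7]
t: 26.95
tcp_pos: [0.5184, 0.4002, 0.0495]
tool_rot: [0.229, -0.04, 0.973, 0.004]
wrist_force: [-0.5, 0.2, -1.5]
t: 27.12
tcp_pos: [0.5185, 0.4002, 0.0486]
tool_rot: [0.229, -0.04, 0.973, 0.004]
wrist_force: [0.0, -0.3, -0.8]
[-1.35  0.81  0.71  2.06 -1.09  0.17  1.81] force [ 0.  -0.3 -0.8]
dist 0.0027 ang 1.6 calls 1 target [0.5173 0.3978 0.0483]
[0.0014, -0.0023, -0.0003] [-0.0011, -0.0043, -0.0]
```

```bash
python3 -m handwheel '[[-1,[0.0005,0,0.001],[0,0.001,0]],[-1,[0.0005,0,0.001],[0,0.001,0]]]' | head -4
python3 -m handwheel '[[-1,[0.0005,0,0.001],[0,0,0]],[-1,[0.0005,0,0.001],[0,0,0]]]' | head -4
python3 -m handwheel '[[-1,[0.0005,0,0.001],[0,0,0]],[-1,[0.0005,0,0.001],[0,0,0]]]' | head -4
```

```text
t: 27.28
tcp_pos: [0.5192, 0.4003, 0.0481]
tool_rot: [0.226, -0.039, 0.973, 0.004]
wrist_force: [-1.7, 0.3, 3.0]
t: 27.45
tcp_pos: [0.5204, 0.4003, 0.048]
tool_rot: [0.228, -0.039, 0.973, 0.005]
wrist_force: [-0.6, -0.1, 9.3]
t: 27.62
tcp_pos: [0.5214, 0.4004, 0.0479]
tool_rot: [0.229, -0.039, 0.973, 0.005]
wrist_force: [0.4, -0.6, 14.1]
```

On the floor (upward force building). Easing off and releasing.

```bash
python3 -m handwheel '[[-1,[-0.0015,0,-0.002],[0,0,0]],[0.1,[-0.0015,0,-0.002],[0,0,0]],[0.4,[-0.0015,0,-0.002],[0,0,0]],[0.4,[-0.0015,0,-0.002],[0,0,0]],[0.4,[-0.0015,0,-0.002],[0,0,0]]]'
python3 - <<'E'
from h import *
s=bot.read_state(); print(np.round(s['joint_positions'],2))
x=np.array([np.cos(YAW),np.sin(YAW),0]); p=np.array(s['tcp_pos']); Rm=rot(s['tool_rot'])
print('tool -z world',Rm.apply([0,0,-1]))
E
```

```text
t: 28.03
tcp_pos: [0.5185, 0.4001, 0.0473]
tool_rot: [0.225, -0.04, 0.973, 0.004]
wrist_force: [-0.6, 0.2, -1.2]
finger_gap: 0.06
grip_force: 0.0
[-1.35  0.81  0.71  2.05 -1.08  0.18  1.8 ]
tool -z world [-0.43869214 -0.02557218  0.89827349]
```

```bash
python3 -m handwheel '[[0.4,[0,0,-0.01],[0,0,0]],[0.4,[0,0,-0.025],[0,0,0]],[0.4,[0,0,-0.045],[0,0,0]],[0.4,[0,0,-0.07],[0,0,0]],[0.4,[0,0,-0.1],[0,0,0]]]' | head -4
python3 -m handwheel '[[0.4,[0,0,-0.03],[0,0,0]],[0.4,[0,0,-0.05],[0,0,0]],[0.4,[0,0,-0.05],[0,0,0]]]' | head -4
python3 - <<'E'
from h import *
np.set_printoptions(precision=4,suppress=True)
s=bot.read_state();print(np.round(s['joint_positions'],2),s['tcp_pos'])
im=bot.get_image('wrist'); cv2.imwrite('pics/w9.png',im); im2=bot.get_image('scene'); cv2.imwrite('pics/s9.png',im2)
b=[.5132-.003,.3985]
print('pred',proj('wrist',[*b,.017]),proj('wrist',[*b,.081]))
for c in ['wrist','scene']:
  for q,z in [('bottle_centre',.049),('stored_a_centre',.043),('handle',.042)]:
    print(c,q,[(np.array(r['uv']),round(r['confidence'],2),atz(c,r['uv'],z)) for r in bot.recognise(q,c)])
hsv=cv2.cvtColor(im,cv2.COLOR_BGR2HSV); m=cv2.inRange(hsv,(5,110,40),(20,255,230)); 
n,l,st,ce=cv2.connectedComponentsWithStats(m)
for i in range(1,n):
    if st[i][4]>80:
        pts=np.argwhere(l==i)[:,::-1].astype(np.float32); print(st[i],ce[i],cv2.minAreaRect(pts))
E
```

```text
t: 28.45
tcp_pos: [0.4742, 0.3968, 0.1375]
tool_rot: [0.225, -0.039, 0.974, 0.003]
wrist_force: [-0.2, 0.0, 0.1]
t: 28.7
tcp_pos: [0.4523, 0.3972, 0.185]
tool_rot: [0.227, -0.04, 0.973, 0.005]
wrist_force: [0.6, -0.1, -0.2]
[-1.73  0.72  1.21  2.06 -0.83  0.52  1.58] [0.4523 0.3972 0.185 ]
pred (np.float64(316.9762203656545), np.float64(185.6187341778689)) (np.float64(315.9432698807253), np.float64(239.91608123548156))
wrist bottle_centre [(array([314.5, 211.8]), 0.43, array([0.5109, 0.3966, 0.049 ]))]
wrist stored_a_centre [(array([200.7, 216.1]), 0.89, array([0.5281, 0.3071, 0.043 ])), (array([260.8, 263.6]), 0.16, array([0.5795, 0.3532, 0.043 ]))]
wrist handle [(array([251.4, 171.9]), 0.66, array([0.4835, 0.3483, 0.042 ]))]
scene bottle_centre [(array([512.7, 285.1]), 0.75, array([ 0.3954, -0.5863,  0.049 ])), (array([140.3, 275.7]), 0.51, array([0.5173, 0.4035, 0.049 ]))]
scene stored_a_centre [(array([174.4, 277.4]), 0.44, array([0.5129, 0.3127, 0.043 ]))]
scene handle [(array([159.8, 282. ]), 0.6, array([0.49 , 0.348, 0.042]))]
[578 368  41  21 366] [594.3306 376.0492] ((596.5256958007812, 375.7410583496094), (18.899723052978516, 40.41633224487305), 70.90650939941406)
[605 397  35  24 311] [622.9678 412.0064] ((622.8692016601562, 411.1461486816406), (14.512062072753906, 35.34989929199219), 60.2551155090332)
```

```bash
python3 - <<'E'
from h import *
im=cv2.imread('pics/w9.png')
print('bottle col',[(r,im[r,316].tolist()) for r in range(170,262,6)])
print('panel top-front edge pred',proj('wrist',[.4434+.005,.344-.06,.058]),'bottom',proj('wrist',[.4434+.005,.344-.06,.012]),'back top',proj('wrist',[.4434+.017,.344-.06,.058]))
c=int(proj('wrist',[.4484,.284,.058])[0]); g=cv2.cvtColor(im,cv2.COLOR_BGR2GRAY); print(c,[(r,int(g[r,c])) for r in range(40,190,5)])
x=np.array([np.cos(YAW),np.sin(YAW),0])
plan(np.array([.40,.33,.20]),lean(0,np.radians(-15)))
E
```

```text
bottle col [(170, [163, 166, 172]), (176, [221, 227, 228]), (182, [159, 162, 163]), (188, [179, 194, 214]), (194, [128, 167, 215]), (200, [134, 179, 230]), (206, [118, 151, 192]), (212, [106, 133, 166]), (218, [95, 95, 97]), (224, [114, 116, 118]), (230, [114, 116, 117]), (236, [118, 119, 121]), (242, [102, 103, 103]), (248, [103, 103, 104]), (254, [158, 154, 151]), (260, [156, 153, 149])]
panel top-front edge pred (np.float64(141.59290218391985), np.float64(131.0163758617648)) bottom (np.float64(163.7737785039426), np.float64(98.89824666148417)) back top (np.float64(145.98271094716526), np.float64(148.05698562509104))
141 [(40, 61), (45, 63), (50, 63), (55, 63), (60, 66), (65, 72), (70, 76), (75, 76), (80, 81), (85, 86), (90, 92), (95, 96), (100, 163), (105, 214), (110, 214), (115, 212), (120, 213), (125, 217), (130, 250), (135, 255), (140, 255), (145, 255), (150, 173), (155, 171), (160, 172), (165, 190), (170, 187), (175, 188), (180, 188), (185, 164)]
dist 0.0865 ang 32.5 calls 2 target [0.4  0.33 0.2 ]
[0.0223, -0.0308, -0.0207] [0.0053, 0.036, 0.0268]
[0.0207, -0.035, -0.0147] [0.0053, 0.036, 0.0268]
```

The wrist pixels show the bottle upright: amber on rows 188–212, cap on rows 218–250. The panel is at its open position and vial a is where it was. Next I push the fin's end with shut fingers, leaned 20°.

```bash
python3 - <<'E'
from h import *
r=lean(20); x=np.array([np.cos(YAW),np.sin(YAW)])
f=np.array([.3986,.3402]); a=f-.028*x
plan([*a,.17],r); 
E
```

```text
dist 0.1015 ang 6.1 calls 1 target [0.3707 0.3379 0.17  ]
[0.0834, -0.0512, -0.0271] [-0.0019, 0.0168, -0.0001]
```

```bash
python3 -m handwheel '[[-1,[0.083,-0.051,-0.027],[-0.002,0.017,0]],[-1,[0.083,-0.051,-0.027],[-0.002,0.017,0]],[-1,[0.083,-0.051,-0.027],[-0.002,0.017,0]],[-1,[0.083,-0.051,-0.027],[-0.002,0.017,0]],[-1,[0.083,-0.051,-0.027],[-0.002,0.017,0]]]' 25
python3 -m handwheel '[[-1,[0,0,0],[0,0,0]],[-1,[0,0,0],[0,0,0]],[-1,[0,0,0],[0,0,0]]]' | tail -3
python3 - <<'E'
from h import *
r=lean(20); x=np.array([np.cos(YAW),np.sin(YAW)])
f=np.array([.3986,.3402]); a=f-.028*x
s=bot.read_state();print(np.round(s['joint_positions'],2))
plan([*a,.036],r); 
E
```

```text
t: 29.52
tcp_pos: [0.3704, 0.3382, 0.1705]
tool_rot: [0.173, -0.041, 0.984, 0.008]
wrist_force: [1.1, 0.6, 0.1]
finger_gap: 0.0006
grip_force: 0.0
wrist_force: [0.4, -0.6, -0.6]
finger_gap: -0.0
grip_force: 0.0
[-1.81  0.61  1.23  2.22 -0.82  0.52  1.61]
dist 0.1349 ang 0.1 calls 1 target [0.3707 0.3379 0.036 ]
[0.0473, -0.0012, 0.1263] [0.0002, 0.0001, -0.0]
```

```bash
python3 -m handwheel '[[-1,[0.01,0,0.027],[0,0,0]],[-1,[0.02,0,0.054],[0,0,0]],[-1,[0.031,-0.001,0.082],[0,0,0]],[-1,[0.041,-0.001,0.11],[0,0,0]],[-1,[0.047,-0.001,0.126],[0,0,0]]]' | head -4
python3 -m handwheel '[[-1,[0,0,0],[0,0,0]],[-1,[0,0,0],[0,0,0]]]' | head -4
python3 - <<'E'
from h import *
r=lean(20); x=np.array([np.cos(YAW),np.sin(YAW)])
f=np.array([.3986,.3402]); a=f-.028*x
s=bot.read_state();print(np.round(s['joint_positions'],2))
plan([*a,.036],r)
plan([*(a+.05*x),.038],r,n=1)
E
```

```text
t: 30.18
tcp_pos: [0.3714, 0.3469, 0.0491]
tool_rot: [0.161, -0.041, 0.986, -0.003]
wrist_force: [0.2, 0.1, 0.4]
t: 30.35
tcp_pos: [0.3749, 0.3473, 0.0522]
tool_rot: [0.166, -0.038, 0.985, -0.002]
wrist_force: [-0.2, -0.5, 0.6]
[-1.49  0.68  0.7   2.3  -1.09  0.17  1.76]
dist 0.0192 ang 1.5 calls 1 target [0.3707 0.3379 0.036 ]
[0.0099, -0.0088, 0.0138] [-0.0031, -0.0026, -0.0004]
dist 0.0481 ang 1.5 calls 1 target [0.4205 0.342  0.038 ]
[-0.038, -0.0084, 0.0283] [-0.0031, -0.0026, -0.0004]
```

```bash
python3 - <<'E'
from h import *
r=lean(9); x=np.array([np.cos(YAW),np.sin(YAW)])
f=np.array([.3986,.3402]); a=f-.028*x
plan([*a,.036],r)
E
```

```text
dist 0.0192 ang 10.1 calls 1 target [0.3707 0.3379 0.036 ]
[0.0099, -0.0088, 0.0138] [-0.003, 0.028, -0.0007]
```

```bash
python3 -m handwheel '[[-1,[0.01,-0.009,0.006],[-0.003,0.028,-0.001]],[-1,[0.01,-0.009,0.014],[-0.003,0.028,-0.001]],[-1,[0.01,-0.009,0.014],[-0.003,0.028,-0.001]],[-1,[0.01,-0.009,0.014],[-0.003,0.028,-0.001]]]' | head -4
python3 - <<'E'
from h import *
r=lean(9); x=np.array([np.cos(YAW),np.sin(YAW)])
f=np.array([.3986,.3402]); a=f-.028*x
s=bot.read_state();print(np.round(s['joint_positions'],2))
plan([*a,.038],r); plan([*(a+.07*x),.038],lean(14),n=1)
E
```

```text
t: 30.68
tcp_pos: [0.3706, 0.3374, 0.0364]
tool_rot: [0.079, -0.043, 0.996, 0.003]
wrist_force: [-0.6, -0.7, 0.5]
[-1.37  0.7   0.7   2.23 -1.01  0.39  1.79]
dist 0.0017 ang 0.1 calls 1 target [0.3707 0.3379 0.038 ]
[-0.0004, 0.0004, -0.0016] [-0.0, 0.0001, 0.0003]
dist 0.0701 ang 4.9 calls 1 target [0.4405 0.3437 0.038 ]
[-0.0695, 0.0003, 0.0095] [0.0, -0.0137, 0.0003]
```

```bash
python3 -m handwheel '[[-1,[-0.008,0,0.001],[0,-0.001,0]],[-1,[-0.014,0,0.002],[0,-0.003,0]],[-1,[-0.018,0,0.0025],[0,-0.004,0]],[-1,[-0.022,0,0.003],[0,-0.005,0]],[-1,[-0.027,0,0.004],[0,-0.006,0]]]' | head -4
python3 -m handwheel '[[-1,[-0.006,0,0.001],[0,-0.002,0]],[-1,[-0.013,0,0.002],[0,-0.004,0]],[-1,[-0.02,0,0.004],[0,-0.006,0]],[-1,[-0.027,0,0.005],[0,-0.007,0]],[-1,[-0.034,0,0.006],[0,-0.008,0]]]' | head -4
python3 - <<'E'
from h import *
x=np.array([np.cos(YAW),np.sin(YAW)]); a=np.array([.3986,.3402])-.028*x
s=bot.read_state();print(np.round(s['joint_positions'],2),'adv',(np.array(s['tcp_pos'])[:2]-a)@x)
plan([*(a+.12*x),.038],lean(18),n=1)
bot.get_image('wrist'); print([(q['uv'],q['confidence'],atz('wrist',q['uv'],.049)) for q in bot.recognise('bottle_centre','wrist')])
print([(q['uv'],q['confidence'],atz('scene',q['uv'],.049)) for q in (bot.get_image('scene') is not None and bot.recognise('bottle_centre','scene'))])
E
```

```text
t: 31.1
tcp_pos: [0.3955, 0.3402, 0.0355]
tool_rot: [0.095, -0.044, 0.994, 0.004]
wrist_force: [-2.7, -0.5, 1.0]
t: 31.52
tcp_pos: [0.4308, 0.343, 0.0359]
tool_rot: [0.12, -0.044, 0.992, 0.005]
wrist_force: [-2.5, -0.1, -1.6]
[-1.29  0.72  0.67  2.17 -1.02  0.31  1.83] adv 0.06030252067433692
dist 0.0597 ang 4.2 calls 1 target [0.4903 0.3479 0.038 ]
[-0.0585, -0.0003, 0.0123] [0.0001, -0.0116, 0.0007]
[]
[([512.4, 288.2], 0.57, array([ 0.37839563, -0.57878191,  0.049     ])), ([369.6, 301.5], 0.56, array([ 0.3335174 , -0.19280085,  0.049     ]))]
```

```bash
python3 -m handwheel '[[-1,[-0.006,0,0.001],[0,-0.001,0]],[-1,[-0.013,0,0.003],[0,-0.003,0]],[-1,[-0.019,0,0.004],[0,-0.004,0]],[-1,[-0.025,0,0.005],[0,-0.005,0]],[-1,[-0.031,0,0.0065],[0,-0.006,0]]]' | head -4
python3 -m handwheel '[[-1,[-0.006,0,0.0015],[0,-0.001,0]],[-1,[-0.012,0,0.003],[0,-0.002,0]],[-1,[-0.018,0,0.0045],[0,-0.003,0]],[-1,[-0.023,0,0.006],[0,-0.004,0]],[-1,[-0.027,0,0.007],[0,-0.005,0]]]' | head -4
python3 - <<'E'
from h import *
x=np.array([np.cos(YAW),np.sin(YAW)]); a=np.array([.3986,.3402])-.028*x
s=bot.read_state();print(np.round(s['joint_positions'],2),'adv',(np.array(s['tcp_pos'])[:2]-a)@x)
plan([*(a+.135*x),.038],lean(19),n=1)
E
```

```text
t: 32.13
tcp_pos: [0.4623, 0.3458, 0.0372]
tool_rot: [0.139, -0.044, 0.989, 0.006]
wrist_force: [-1.3, 0.1, -1.0]
t: 32.55
tcp_pos: [0.4904, 0.3483, 0.038]
tool_rot: [0.155, -0.043, 0.987, 0.007]
wrist_force: [-1.5, 0.2, -1.7]
[-1.23  0.75  0.65  2.1  -1.02  0.27  1.86] adv 0.12018710606063564
dist 0.0148 ang 1.2 calls 1 target [0.5052 0.3492 0.038 ]
[-0.0141, -0.0004, 0.0045] [0.0001, -0.0032, 0.0006]
```

```bash
python3 -m handwheel '[[-1,[-0.003,0,0.001],[0,-0.001,0]],[-1,[-0.006,0,0.002],[0,-0.002,0]],[-1,[-0.009,0,0.003],[0,-0.003,0]],[-1,[-0.011,0,0.0037],[0,-0.003,0]],[-1,[-0.013,0,0.0043],[0,-0.003,0]]]' | head -4
python3 -m handwheel '[[-1,[-0.002,0,0.0007],[0,0,0]],[-1,[-0.003,0,0.001],[0,0,0]],[-1,[-0.004,0,0.0013],[0,0,0]]]' | head -4
python3 -m handwheel '[[-1,[-0.0015,0,0.0005],[0,0,0]],[-1,[-0.003,0,0.001],[0,0,0]]]' | head -4
python3 - <<'E'
from h import *
x=np.array([np.cos(YAW),np.sin(YAW)]); a=np.array([.3986,.3402])-.028*x
s=bot.read_state();print(np.round(s['joint_positions'],2),'adv',(np.array(s['tcp_pos'])[:2]-a)@x)
E
```

```text
t: 32.97
tcp_pos: [0.5034, 0.3495, 0.0378]
tool_rot: [0.164, -0.043, 0.986, 0.007]
wrist_force: [-1.8, -0.3, -0.7]
t: 33.22
tcp_pos: [0.5076, 0.3498, 0.0378]
tool_rot: [0.164, -0.043, 0.986, 0.007]
wrist_force: [-1.5, -0.1, -0.7]
t: 33.38
tcp_pos: [0.5107, 0.3501, 0.0379]
tool_rot: [0.164, -0.043, 0.986, 0.007]
wrist_force: [-1.1, -0.3, -1.3]
[-1.21  0.76  0.65  2.08 -1.01  0.27  1.86] adv 0.14048815005673562
```

Still sliding. I'll go on in 2 mm steps until the stop shows in the force.

```bash
python3 -m handwheel '[[-1,[-0.001,0,0.0003],[0,0,0]],[-1,[-0.002,0,0.0007],[0,0,0]]]' | sed -n 2,4p
python3 -m handwheel '[[-1,[-0.001,0,0.0003],[0,0,0]],[-1,[-0.002,0,0.0007],[0,0,0]]]' | sed -n 2,4p
```

```text
tcp_pos: [0.5114, 0.3502, 0.0374]
tool_rot: [0.163, -0.044, 0.986, 0.007]
wrist_force: [-12.1, -3.1, 9.3]
tcp_pos: [0.5116, 0.3502, 0.0371]
tool_rot: [0.161, -0.044, 0.986, 0.007]
wrist_force: [-20.0, -3.7, 15.5]
```

```bash
python3 -m handwheel '[[-1,[0.004,0,-0.0014],[0,0,0]],[-1,[0.02,0,-0.01],[0,0,0]],[-1,[0.045,0,-0.03],[0,0,0]],[-1,[0.065,0,-0.06],[0,0,0]],[-1,[0.065,0,-0.095],[0,0,0]]]' | sed -n 1,4p
python3 -m handwheel '[[-1,[0,0,-0.02],[0,0,0]],[-1,[0,0,-0.03],[0,0,0]],[-1,[0,0,-0.03],[0,0,0]]]' | sed -n 1,4p
python3 - <<'E'
from h import *
np.set_printoptions(precision=4,suppress=True)
im=bot.get_image('scene'); cv2.imwrite('pics/s10.png',im)
w=bot.get_image('wrist'); cv2.imwrite('pics/w10.png',w)
for q,z in [('bottle_centre',.049),('stored_a_centre',.043)]:
  for c in ['wrist','scene']: print(c,q,[(np.array(r['uv']),round(r['confidence'],2),atz(c,r['uv'],z)) for r in bot.recognise(q,c)])
x=np.array([np.cos(YAW),np.sin(YAW)]);y=np.array([-x[1],x[0]])
g=cv2.cvtColor(w,cv2.COLOR_BGR2GRAY)
for lat in (-.06,-.03,.03,.06):
  for d in (0,.01):
    p=np.array([.4434,.344])+(.125-d)*x+lat*y
    print(lat,d,'bot',np.round(proj('wrist',[*p,.012]),1),'topfront',np.round(proj('wrist',[*p,.058]),1))
  c=int(proj('wrist',[*p,.03])[0]); 
  print(c,[(r,int(g[r,c])) for r in range(max(0,int(proj('wrist',[*p,.012])[1])-15),int(proj('wrist',[*p,.058])[1])+40,3)])
E
```

```text
t: 34.13
tcp_pos: [0.419, 0.3409, 0.1052]
tool_rot: [0.161, -0.043, 0.986, 0.006]
wrist_force: [0.0, 0.9, -0.8]
t: 34.38
tcp_pos: [0.4136, 0.3426, 0.1371]
tool_rot: [0.165, -0.044, 0.985, 0.008]
wrist_force: [-0.2, -0.7, 0.4]
wrist bottle_centre []
scene bottle_centre [(array([510.8, 285.8]), 0.53, array([ 0.3919, -0.5798,  0.049 ]))]
wrist stored_a_centre []
scene stored_a_centre [(array([162.1, 268.1]), 0.49, array([0.5734, 0.3548, 0.043 ])), (array([176.6, 257.1]), 0.43, array([0.6448, 0.3243, 0.043 ]))]
-0.06 0 bot [252.1 328.7] topfront [244.2 373.5]
-0.06 0.01 bot [250.9 321.1] topfront [242.8 365.9]
247 [(306, 54), (309, 54), (312, 56), (315, 56), (318, 56), (321, 57), (324, 163), (327, 216), (330, 218), (333, 215), (336, 214), (339, 215), (342, 214), (345, 216), (348, 215), (351, 216), (354, 217), (357, 210), (360, 95), (363, 81), (366, 80), (369, 79), (372, 80), (375, 78), (378, 78), (381, 77), (384, 78), (387, 82), (390, 82), (393, 76), (396, 75), (399, 76), (402, 75)]
-0.03 0 bot [285.4 328.7] topfront [281.5 373.6]
-0.03 0.01 bot [284.9 321.2] topfront [280.8 366. ]
283 [
[... 642 characters left out ...]
 (351, 81), (354, 81), (357, 81), (360, 81), (363, 81), (366, 81), (369, 82), (372, 83), (375, 84), (378, 84), (381, 84), (384, 86), (387, 85), (390, 84), (393, 83), (396, 83), (399, 82), (402, 80), (405, 79)]
0.06 0 bot [385.6 329. ] topfront [393.5 373.9]
0.06 0.01 bot [386.8 321.5] topfront [395.  366.3]
389 [(306, 54), (309, 57), (312, 57), (315, 57), (318, 59), (321, 62), (324, 163), (327, 213), (330, 217), (333, 215), (336, 210), (339, 212), (342, 212), (345, 214), (348, 207), (351, 210), (354, 205), (357, 203), (360, 107), (363, 98), (366, 97), (369, 94), (372, 91), (375, 89), (378, 85), (381, 84), (384, 82), (387, 84), (390, 81), (393, 78), (396, 77), (399, 77), (402, 77), (405, 77)]
```

```bash
python3 - <<'E'
from h import *
np.set_printoptions(precision=4,suppress=True)
w=bot.get_image('wrist'); s=bot.read_state(); print(s['t'],s['tcp_pos'])
g=cv2.cvtColor(w,cv2.COLOR_BGR2GRAY).astype(int)
x=np.array([np.cos(YAW),np.sin(YAW)])
for c in (247,389):
    col=g[280:400,c]; d=np.diff(col); r=280+np.argmax(d)+.5; r2=280+np.argmin(d)+.5
    p=atz('wrist',(c,r),.012); print(c,r,r2,p,'slide from bottom edge',.125-(p[:2]-[.4434,.344])@x)
im=cv2.imread('pics/s10.png'); b=[.511+.1246,.397+.0105]
print('pred bottle scene',proj('scene',[*b,.017]),proj('scene',[*b,.081]))
u=int(proj('scene',[*b,.05])[0])
for r in range(250,276,2): print(r,[im[r,c].tolist() for c in range(u-6,u+7,3)])
a=im.copy()
# panel bottom edge in scene: now vs start
for n in ('scene0','s10'):
    q=cv2.cvtColor(cv2.imread(f'pics/{n}.png'),cv2.COLOR_BGR2GRAY).astype(int)
    print(n,[(c,[int(v) for v in q[262:292:1,c]]) for c in (140,185)])
E
```

```text
34.7333 [0.4136 0.3411 0.1345]
247 324.5 359.5 [0.5679 0.2902 0.012 ] slide from bottom edge 0.005408199022333804
389 324.5 359.5 [0.5569 0.4161 0.012 ] slide from bottom edge 0.005875029571850016
pred bottle scene (np.float64(147.84549839531846), np.float64(267.333294997508)) (np.float64(145.56892392456504), np.float64(247.20329571203857))
250 [[24, 21, 20], [25, 23, 22], [23, 22, 20], [30, 27, 25], [27, 24, 23]]
252 [[23, 22, 21], [24, 23, 21], [24, 23, 21], [24, 24, 22], [25, 23, 23]]
254 [[56, 53, 52], [26, 33, 47], [24, 23, 22], [62, 60, 58], [61, 59, 57]]
256 [[46, 57, 75], [27, 51, 83], [25, 26, 31], [81, 79, 76], [83, 81, 78]]
258 [[30, 51, 78], [28, 54, 86], [26, 28, 37], [83, 81, 78], [74, 70, 68]]
260 [[28, 45, 67], [26, 47, 73], [27, 35, 48], [83, 80, 78], [59, 58, 56]]
262 [[43, 55, 71], [53, 67, 82], [64, 73, 83], [65, 64, 61], [47, 46, 45]]
264 [[45, 56, 70], [82, 85, 86], [85, 87, 88], [78, 78, 78], [51, 49, 49]]
266 [[90, 92, 95], [93, 94, 97], [98, 100, 103], [103, 104, 107], [99, 100, 103]]
268 [[102, 103, 105], [105, 106, 109], [104, 105, 108], [104, 105, 108], [102, 103, 106]]
270 [[103, 104, 106], [103, 104, 107], [102, 103, 106], [103, 104, 107], [103, 104, 107]]
272 [[102, 103, 106], [103, 104, 107], [104, 105, 108], [104, 105, 109], [104, 105, 108]]
274 [[102, 104, 106], [103, 104, 107], [104, 105, 108], [103, 105, 107], [103, 104, 107]]
scene0 [(140, [62, 62, 63, 62, 59, 74, 91, 103, 104, 104, 106, 105, 104, 103, 104, 106, 106, 105, 105, 104, 105, 102, 49, 11, 6, 6, 6, 6, 8, 5]), (185, [66, 62, 76, 94, 106, 106, 105, 105, 106, 105, 105, 105, 105, 104, 103, 103, 102, 101, 81, 35, 8, 4, 7, 7, 4, 9, 8, 7, 7, 9])]
s10 [(140, [58, 61, 59, 75, 93, 102, 103, 104, 104, 105, 104, 103, 104, 106, 105, 104, 104, 104, 104, 95, 70, 51, 22, 7, 6, 6, 7, 6, 4, 7]), (185, [76, 94, 106, 107, 106, 104, 105, 105, 106, 105, 106, 104, 102, 102, 103, 102, 84, 68, 43, 18, 8, 7, 7, 7, 7, 4, 6, 6, 5, 8])]
```

```bash
python3 - <<'E'
from h import *
x=np.array([np.cos(YAW),np.sin(YAW)])
from scipy.ndimage import shift
A=cv2.cvtColor(cv2.imread('pics/scene0.png'),cv2.COLOR_BGR2GRAY).astype(float);B=cv2.cvtColor(cv2.imread('pics/s10.png'),cv2.COLOR_BGR2GRAY).astype(float)
def edge(q,c,lv=82):
    col=q[255:278,c]; i=np.where((col[:-1]<lv)&(col[1:]>=lv))[0][-1]; return 255+i+(lv-col[i])/(col[i+1]-col[i])
D=[]
for c in range(125,200,3):
    try:
        a,b=edge(A,c),edge(B,c); D.append(((atz('scene',(c,b),.058)-atz('scene',(c,a),.058))[:2]@x)*1000)
    except Exception: pass
print(np.round(D,1),np.median(D))
E
```

```text
[13.1 14.5 12.9 12.8 13.4 13.5 31.4 30.4 15.6  9.2 15.6 15.4 15.3 13.2
 13.3 13.5 15.1 13.3 13.2 23.6 13.4] 13.468064151731847
```

The panel ended 13.5 mm inside its start position, which matches 125 − 111.5 mm, so it is fully shut. Amber still shows standing above the panel in the bay. Handing in.

```bash
python3 -c "
from bench import bot
print(bot.read_state()['t'],bot.finish_job())"
```

```text
the job is handed in; nothing more can be done
34.7333 None
```

I put the brown dropper bottle in the drawer's empty bay and pushed the drawer fully shut at about 35 s. Camera measurements put the drawer at its closed stop and show the bottle still in the bay, standing as far as it shows above the panel; I didn't re-check the stored vials or the other bench items after closing. On the way I stood the bottle upright on free bench left of the cabinet to regrasp it.

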